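Feel out and row up the spacer bars

TASK

Take every blue spacer bar out of the packed crate, feel which of its ends is stepped (they look alike), and lay the bars in a neat row on the shelf: one bar in the middle of each lane it uses, lengthwise and square with the lane, centred between the shelf's front and back edges, and with its stepped end at the red strip. Only when the row is complete, push the red lever fully over, away from the robot, to signal it ready. Leave the driver, tape, jar and cup where they are.

Things in the scene. Friction and masses are not known exactly. Their poses are not given: they have to be found in the camera images.
- crate: Fixed low black crate, 160 mm (its x) by 238 mm (its y), 32 mm high, inner floor 6 mm up, 5 mm walls. Its two end walls (at +y and -y) have an 80 mm wide hand cut-out in the middle. Origin: centre of its underside. Spacers lie in it along its x, packed side by side along its y in five places 44.5 mm from centre to centre (some may be empty).
- shelf: Fixed low aluminium kitting shelf, 176 mm deep (its x) by 290 mm wide (its y), top 20 mm above the bench, no walls. Five lanes 54 mm wide, parted by yellow lines that run along its x; the lanes' middle lines are at its y = -108, -54, 0, 54 and 108 mm. Red strip along its +x (back) edge. Origin: centre of its underside, on the bench.
- red_strip (a point): Middle of the red strip on the shelf top, 81 mm from the shelf's middle along its +x.
- mat: Fixed thin black rubber mat, 190 mm (its x) by 100 mm (its y), 3 mm thick: a clear spot to lay a spacer down. Origin: centre of its underside.
- ready (a joint): Red 'row ready' toggle lever on a grey block, rad: at 0 it leans to its -x side (towards the robot), 1.0 is fully over to +x (away from the robot). It stays where it is left; a push of a few N at its tip moves it.
- ready_tip (a point): Tip of the red lever's 80 mm stick.
- spacer_1: Blue plastic bar 144 mm long along its x. Square end blocks 36 mm long, 44 by 44 mm; between them a 72 mm long, 16 by 16 mm waist to grasp. Looks alike both ways round, but the outer 26 mm of ONE block (at +x or -x) is stepped down to 38 by 38 mm: fingers closed on an end close to its face feel 38 or 44 mm. Origin: its very middle, 22 mm above what it lies on.
- spacer_2: Spacer bar like spacer_1, 0.16 kg; the stepped end may be at its +x or -x, differently from bar to bar. Three or four of the seven possible bars are there.
- spacer_3: Spacer bar like spacer_1, 0.16 kg; the stepped end may be at its +x or -x, differently from bar to bar. Three or four of the seven possible bars are there.
- spacer_4: Spacer bar like spacer_1, 0.16 kg; the stepped end may be at its +x or -x, differently from bar to bar. Three or four of the seven possible bars are there.
- spacer_5: Spacer bar like spacer_1, 0.16 kg; the stepped end may be at its +x or -x, differently from bar to bar. Three or four of the seven possible bars are there.
- spacer_6: Spacer bar like spacer_1, 0.16 kg; the stepped end may be at its +x or -x, differently from bar to bar. Three or four of the seven possible bars are there.
- spacer_7: Spacer bar like spacer_1, 0.16 kg; the stepped end may be at its +x or -x, differently from bar to bar. Three or four of the seven possible bars are there.
- driver: Screwdriver lying on the bench; a bystander.
- tape: Roll of yellow tape, 90 mm across; a bystander.
- jar: Small jar, 60 mm across and 80 mm high; a bystander.
- cup: White cup, 72 mm across and 85 mm high; a bystander.

How it is judged:
On the way, in this order (a step that is already met when the one before it is completed fails the run):
1. every spacer bar lies in a shelf lane of its own with its stepped end at the red strip, the lever not yet pushed over ((y of spacer_1 in the frame of shelf between -0.12 and -0.096 m or y of spacer_1 in the frame of shelf between -0.066 and -0.042 m or y of spacer_1 in the frame of shelf between -0.012 and 0.012 m or y of spacer_1 in the frame of shelf between 0.042 and 0.066 m or y of spacer_1 in the frame of shelf between 0.096 and 0.12 m) and x of spacer_1_c2 in the frame of shelf between 0.039 and 0.079 m and z of spacer_1 in the frame of shelf between 0.036 and 0.048 m and angle between the x axis of each of spacer_1, spacer_2, spacer_3, spacer_4, spacer_5, spacer_6, spacer_7 and the x axis of shelf, either way round below 0.14 rad and linear speed of each of spacer_1, spacer_2, spacer_3, spacer_4, spacer_5, spacer_6, spacer_7 below 0.03 m/s and (y of spacer_2 in the frame of shelf between -0.12 and -0.096 m or y of spacer_2 in the frame of shelf between -0.066 and -0.042 m or y of spacer_2 in the frame of shelf between -0.012 and 0.012 m or y of spacer_2 in the frame of shelf between 0.042 and 0.066 m or y of spacer_2 in the frame of shelf between 0.096 and 0.12 m) and x of spacer_2_c2 in the frame of shelf between 0.039 and 0.079 m and z of spacer_2 in the frame of shelf between 0.036 and 0.048 m and (y of spacer_3 in the frame of shelf between -0.12 and -0.096 m or y of spacer_3 in the frame of shelf between -0.066 and -0.042 m or y of spacer_3 in the frame of shelf between -0.012 and 0.012 m or y of spacer_3 in the frame of shelf between 0.042 and 0.066 m or y of spacer_3 in the frame of shelf between 0.096 and 0.12 m) and x of spacer_3_c2 in the frame of shelf between 0.039 and 0.079 m and z of spacer_3 in the frame of shelf between 0.036 and 0.048 m and (y of spacer_4 in the frame of shelf between -0.12 and -0.096 m or y of spacer_4 in the frame of shelf between -0.066 and -0.042 m or y of spacer_4 in the frame of shelf between -0.012 and 0.012 m or y of spacer_4 in the frame of shelf between 0.042 and 0.066 m or y of spacer_4 in the frame of shelf between 0.096 and 0.12 m) and x of spacer_4_c2 in the frame of shelf between 0.039 and 0.079 m and z of spacer_4 in the frame of shelf between 0.036 and 0.048 m and (y of spacer_5 in the frame of shelf between -0.12 and -0.096 m or y of spacer_5 in the frame of shelf between -0.066 and -0.042 m or y of spacer_5 in the frame of shelf between -0.012 and 0.012 m or y of spacer_5 in the frame of shelf between 0.042 and 0.066 m or y of spacer_5 in the frame of shelf between 0.096 and 0.12 m) and x of spacer_5_c2 in the frame of shelf between 0.039 and 0.079 m and z of spacer_5 in the frame of shelf between 0.036 and 0.048 m and (y of spacer_6 in the frame of shelf between -0.12 and -0.096 m or y of spacer_6 in the frame of shelf between -0.066 and -0.042 m or y of spacer_6 in the frame of shelf between -0.012 and 0.012 m or y of spacer_6 in the frame of shelf between 0.042 and 0.066 m or y of spacer_6 in the frame of shelf between 0.096 and 0.12 m) and x of spacer_6_c2 in the frame of shelf between 0.039 and 0.079 m and z of spacer_6 in the frame of shelf between 0.036 and 0.048 m and (y of spacer_7 in the frame of shelf between -0.12 and -0.096 m or y of spacer_7 in the frame of shelf between -0.066 and -0.042 m or y of spacer_7 in the frame of shelf between -0.012 and 0.012 m or y of spacer_7 in the frame of shelf between 0.042 and 0.066 m or y of spacer_7 in the frame of shelf between 0.096 and 0.12 m) and x of spacer_7_c2 in the frame of shelf between 0.039 and 0.079 m and z of spacer_7 in the frame of shelf between 0.036 and 0.048 m and value of joint ready below 0.6 rad), for 0.2 s.
2. the lever is pushed fully over (value of joint ready above 0.85 rad), for 0.2 s.
At the end, for the whole second after the job is handed in: Every spacer bar that is there rests flat on the shelf, within 12 mm of a lane's middle line and within 20 mm of the shelf's mid-depth, within 8 degrees of the lane's direction, its stepped end towards the red strip, at rest; the lever stands beyond 0.85 rad ((y of spacer_1 in the frame of shelf between -0.12 and -0.096 m or y of spacer_1 in the frame of shelf between -0.066 and -0.042 m or y of spacer_1 in the frame of shelf between -0.012 and 0.012 m or y of spacer_1 in the frame of shelf between 0.042 and 0.066 m or y of spacer_1 in the frame of shelf between 0.096 and 0.12 m) and x of spacer_1_c2 in the frame of shelf between 0.039 and 0.079 m and z of spacer_1 in the frame of shelf between 0.036 and 0.048 m and angle between the x axis of each of spacer_1, spacer_2, spacer_3, spacer_4, spacer_5, spacer_6, spacer_7 and the x axis of shelf, either way round below 0.14 rad and linear speed of each of spacer_1, spacer_2, spacer_3, spacer_4, spacer_5, spacer_6, spacer_7 below 0.03 m/s and (y of spacer_2 in the frame of shelf between -0.12 and -0.096 m or y of spacer_2 in the frame of shelf between -0.066 and -0.042 m or y of spacer_2 in the frame of shelf between -0.012 and 0.012 m or y of spacer_2 in the frame of shelf between 0.042 and 0.066 m or y of spacer_2 in the frame of shelf between 0.096 and 0.12 m) and x of spacer_2_c2 in the frame of shelf between 0.039 and 0.079 m and z of spacer_2 in the frame of shelf between 0.036 and 0.048 m and (y of spacer_3 in the frame of shelf between -0.12 and -0.096 m or y of spacer_3 in the frame of shelf between -0.066 and -0.042 m or y of spacer_3 in the frame of shelf between -0.012 and 0.012 m or y of spacer_3 in the frame of shelf between 0.042 and 0.066 m or y of spacer_3 in the frame of shelf between 0.096 and 0.12 m) and x of spacer_3_c2 in the frame of shelf between 0.039 and 0.079 m and z of spacer_3 in the frame of shelf between 0.036 and 0.048 m and (y of spacer_4 in the frame of shelf between -0.12 and -0.096 m or y of spacer_4 in the frame of shelf between -0.066 and -0.042 m or y of spacer_4 in the frame of shelf between -0.012 and 0.012 m or y of spacer_4 in the frame of shelf between 0.042 and 0.066 m or y of spacer_4 in the frame of shelf between 0.096 and 0.12 m) and x of spacer_4_c2 in the frame of shelf between 0.039 and 0.079 m and z of spacer_4 in the frame of shelf between 0.036 and 0.048 m and (y of spacer_5 in the frame of shelf between -0.12 and -0.096 m or y of spacer_5 in the frame of shelf between -0.066 and -0.042 m or y of spacer_5 in the frame of shelf between -0.012 and 0.012 m or y of spacer_5 in the frame of shelf between 0.042 and 0.066 m or y of spacer_5 in the frame of shelf between 0.096 and 0.12 m) and x of spacer_5_c2 in the frame of shelf between 0.039 and 0.079 m and z of spacer_5 in the frame of shelf between 0.036 and 0.048 m and (y of spacer_6 in the frame of shelf between -0.12 and -0.096 m or y of spacer_6 in the frame of shelf between -0.066 and -0.042 m or y of spacer_6 in the frame of shelf between -0.012 and 0.012 m or y of spacer_6 in the frame of shelf between 0.042 and 0.066 m or y of spacer_6 in the frame of shelf between 0.096 and 0.12 m) and x of spacer_6_c2 in the frame of shelf between 0.039 and 0.079 m and z of spacer_6 in the frame of shelf between 0.036 and 0.048 m and (y of spacer_7 in the frame of shelf between -0.12 and -0.096 m or y of spacer_7 in the frame of shelf between -0.066 and -0.042 m or y of spacer_7 in the frame of shelf between -0.012 and 0.012 m or y of spacer_7 in the frame of shelf between 0.042 and 0.066 m or y of spacer_7 in the frame of shelf between 0.096 and 0.12 m) and x of spacer_7_c2 in the frame of shelf between 0.039 and 0.079 m and z of spacer_7 in the frame of shelf between 0.036 and 0.048 m and value of joint ready above 0.85 rad); the robot touches nothing.
It fails at once if a bystander (driver, tape, jar, cup) is moved by more than 40 mm (distance of any of driver, tape, jar, cup from where it was at the start of the episode above 0.04 m).
Of spacer_1, spacer_3 only 1 to 1 are there at a start; the rules pass over those that are not, and their reading is None.
Of spacer_4, spacer_5 only 1 to 1 are there at a start; the rules pass over those that are not, and their reading is None.
Of spacer_2, spacer_6, spacer_7 only 1 to 2 are there at a start; the rules pass over those that are not, and their reading is None.
At some moment in a run one of spacer_1, spacer_2, spacer_3, spacer_4, spacer_5, spacer_6, spacer_7 may be knocked a few centimetres aside while the robot is not near it.
Once in a run the grip may slacken for a moment while it holds something.
It also fails if it takes over 210 s, if anything falls off the work surface, if the arm or the gripper's body presses on something with over 40 N, if the wrist force passes 120 N, or if a joint passes its speed limit or range.

ROBOT

A 7-joint arm with a two-finger parallel gripper is mounted at the origin on the work surface. World frame = base frame: x ahead of the robot, y to its left, z up, the work surface at z = 0. Lengths are in m, angles in rad, forces in N, time in s.
With the tool pointing down it reaches from about 0.4 to 0.85 m from the base axis. Payload 10.4 kg.
Tool frame: the origin (TCP) lies between the finger pads; the fingertips stand 22 mm ahead of it and the grasp point (between the pads) lies 3 mm ahead of it (r.nose_length is the distance from the TCP to the fingertips, in m); z points along the fingers, y is the line along which they close (so a half turn about z gives the same grasp; the last joint's range is limited). The gripper opens to 87 mm and grips with 3 to 60 N. Pads are 19 mm wide; open, the fingers measure 117 mm over their backs; the gripper's body (75 mm by 190 mm) begins 51 mm behind the grasp point.
Start: joints at [-1.265, 0.332, -0.065, 1.46, 0.022, 1.35, -0.088], TCP at [0.202, 0.592, 0.245] pointing down, gripper open.
Joint ranges: [-2.6, 2.6], [-0.5, 2.12], [-1.47, 1.34], [0.16, 2.42], [-1.27, 4.41], [0.06, 2.06], [-2.6, 2.6]. Speed limits (rad/s): [2.22, 2.22, 2.79, 2.79, 3.14, 3.14, 3.14].

INTERFACE

Orientations are given as a unit quaternion [x, y, z, w].
In Python, from bench import readout, cams, r gives the robot as it stands. The module is installed in compiled form; this text tells all that it offers.
- The arm moves only by the tool step_arm, never from a script. Its argument "deltas" is a list that holds one entry, the list of rows, each a list of 7 numbers: the turn, a rotation vector about the tool's x, y, z in rad, then the shift along the tool's x, y, z in m, then the opening in per cent of the stroke, from 0 (shut) to 100 (fully open). A call has 1 to 20 rows; each row is the pose to reach, as a shift and turn from the pose commanded when the call began, along the tool's axes at that moment; what a row does not reach only later rows make up. A row lasts 1/8 s, in which the tool goes at most 62.5 mm and 10.7 degrees, less where a joint would pass 70% of its speed; a pose out of reach is approached as far as the arm can. A call with a gripper value outside its range is refused whole. The fingers move at their own pace and stop on an object; "squeeze" is the grip in N (left out, the last holds). Time passes only in rows, so rows that repeat a pose let the fingers close. It gives the time, the measured TCP pose, the force, the opening and the grip force at its end, in the units of the state.
- readout.read_state(): the state, without advancing time (a new reading comes with each control period).
- cams.camera(name): name is "side" or "top" or "wrist"; returns a dict with "img" (400x640x3 uint8, red, green, blue), "fx", "fy", "cx", "cy" (pixels), "origin" and "rotation" of the camera in the world; the wrist camera has in their place "T_tool_cam" (4x4, takes a point from camera to tool coordinates, whose origin is the TCP and whose axes are the flange's). Camera axes: x right, y up, looking along -z (the intrinsics and any distortion apply to the point x, -y, -z); pixel columns grow to the right and rows downward; lengths in m; the calibration is good to about 2 mm. The wrist camera is an equidistant fisheye: a pixel r from the principal point sees the ray r / f radians off the axis. A picture is of the moment at which its call begins: read the wrist's pose just before it. There is no depth.
- r.close_job(): hands the job in; it is judged then, once.
The state is a dict: "time": time; "joint_positions": joint angles; "joint_vel": joint speeds; "joint_torque": joint torques, N m; "ee_pos": TCP position; "eef_rot": TCP orientation; "ft_force": force on the tool from outside, world axes, zero at the start; "torque": the same for the moment, N m; "width": finger opening in m; "grip_force": force on a finger pad.
Only numpy, scipy, OpenCV 4.12 (cv2) and the standard library are available. Lean on these libraries where they do the work, as an engineer would, in place of code of your own. Each camera call takes 0.05 s, during which the arm holds its last target. There are 200 camera calls.

## Working session

There is one attempt and no reset: what is moved stays moved. The work goes in short steps, Python scripts to look and compute and a tool call to move; the robot and the scene stay as the last step left them, time stands still between calls to the robot, and variables do not carry over. Pictures are saved under pics/ and viewed, at most 14 in all, crops included, and the job is handed in when it is done.

Besides the shell and the picture viewer there is one more tool, called after ">>>" as name([rows], argument=value, ...), one row to a line, values as JSON. step_arm: Moves the arm, as the interface text tells. Its arguments: {"type":"object","properties":{"deltas":{"type":"array"},"squeeze":{"type":"number"}},"required":["deltas"]}

```bash
mkdir -p pics
cat > h.py <<'E'
import numpy as np, cv2
from scipy.spatial.transform import Rotation as R
from bench import readout, cams, r
def snap(name,fn=None):
    s=readout.read_state(); c=cams.camera(name)
    if name=='wrist':
        T=np.eye(4);T[:3,:3]=R.from_quat(s['eef_rot']).as_matrix();T[:3,3]=s['ee_pos']
        M=T@np.array(c['T_tool_cam']);c['origin']=M[:3,3];c['rotation']=M[:3,:3]
    c['name']=name
    if fn: cv2.imwrite('pics/'+fn,c['img'][:,:,::-1])
    return c
def ray(c,uv):
    uv=np.atleast_2d(np.asarray(uv,float));x=(uv[:,0]-c['cx'])/c['fx'];y=(uv[:,1]-c['cy'])/c['fy']
    if c['name']=='wrist':
        t=np.hypot(x,y);k=np.where(t>1e-9,np.sin(t)/np.maximum(t,1e-9),1);d=np.c_[x*k,-y*k,-np.cos(t)]
    else: d=np.c_[x,-y,-np.ones_like(x)]
    d=d@np.asarray(c['rotation']).T
    return np.asarray(c['origin']),d/np.linalg.norm(d,axis=1)[:,None]
def plane(c,uv,z):
    o,d=ray(c,uv);return (o+d*((z-o[2])/d[:,2])[:,None]).round(4)
def tri(c1,a,c2,b):
    o1,d1=ray(c1,a);o2,d2=ray(c2,b);out=[]
    for p,q in zip(d1,d2):
        t=np.linalg.lstsq(np.c_[p,-q],o2-o1,rcond=None)[0];out.append((o1+t[0]*p+o2+t[1]*q)/2)
    return np.array(out).round(4)
def hsv(c): return cv2.cvtColor(c['img'],cv2.COLOR_RGB2HSV)
def blobs(m,amin=60):
    cs,_=cv2.findContours(m.astype(np.uint8),cv2.RETR_EXTERNAL,cv2.CHAIN_APPROX_NONE)
    return sorted([c for c in cs if cv2.contourArea(c)>amin],key=cv2.contourArea,reverse=True)
E
python3 - <<'E'
from h import *
s=readout.read_state();print({k:np.round(v,3) for k,v in s.items()})
for n in('top','side'):
    c=snap(n,n+'0.png');print(n,[k for k in c],c['fx'],c['cx'],c['cy'],np.round(c['origin'],3),np.round(c['rotation'],3).tolist())
E
```

```text
{'time': np.float64(0.0), 'joint_positions': array([-1.265,  0.333, -0.065,  1.461,  0.022,  1.35 , -0.088]), 'joint_vel': array([ 0.   , -0.   , -0.003, -0.   , -0.001, -0.001,  0.002]), 'joint_torque': array([ 0.0000e+00, -6.2326e+01,  2.5000e-02, -3.8991e+01, -6.1000e-02,
        4.0000e-02,  0.0000e+00]), 'ee_pos': array([0.202, 0.591, 0.244]), 'eef_rot': array([ 0.164,  0.987, -0.001, -0.   ]), 'ft_force': array([ 0.878,  0.298, -0.152]), 'torque': array([0.033, 0.055, 0.012]), 'grip_force': np.float64(0.0), 'width': np.float64(0.087)}
top ['img', 'fx', 'fy', 'cx', 'cy', 'origin', 'rotation', 'name'] 504.76844324028656 322.64614356947493 194.2678088031964 [ 0.261 -0.018  1.48 ] [0.064, -0.066, -0.698, 0.71]
side ['img', 'fx', 'fy', 'cx', 'cy', 'origin', 'rotation', 'name'] 451.0509550971312 323.4096062885885 204.24262397268006 [ 0.185 -0.939  0.948] [0.404, -0.078, -0.165, 0.897]
```

View pics/top0.png

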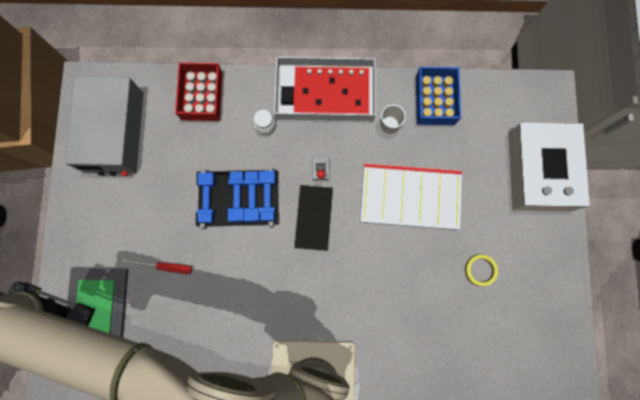

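View pics/side0.png

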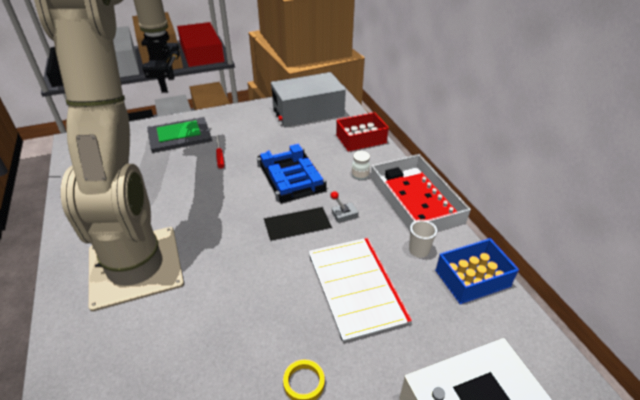

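The top view shows the crate around (236,198) with four bars: one in the left slot, then a gap, then three. It also shows the mat at (313,217), the shelf at (412,197) with its red strip at the back, and the lever at (320,170). In the side view the lever's red tip is at (335,196).

Run:
```python
s=open('h.py').read()
s=s.replace("    c['name']=name","    if name!='wrist': c['rotation']=R.from_quat(c['rotation']).as_matrix()\n    c['name']=name").replace("np.array(c['T_tool_cam'])","np.array(c['T_tool_cam'])")
open('h.py','w').write(s)
from h import *
t=snap('top');d=snap('side')
def quad(m):
    b=blobs(m)[0];return cv2.boxPoints(cv2.minAreaRect(b))
for c,roi in((t,(190,340,155,255)),(d,(250,340,140,210))):
    H=hsv(c);m=((H[:,:,0]>100)&(H[:,:,0]<130)&(H[:,:,1]>120)&(H[:,:,2]>60)).astype(np.uint8)
    k=np.zeros_like(m);k[roi[2]:roi[3],roi[0]:roi[1]]=1;m*=k
    for b in blobs(m,20): print(c['name'],'blue',cv2.boundingRect(b),cv2.contourArea(b))
    # shelf
    if c is t: k=(slice(150,240),slice(350,475))
    else: k=(slice(230,350),slice(300,415))
    mm=np.zeros_like(m);mm[k]=((H[k][:,:,2]>195)|((H[k][:,:,1]>120))).astype(np.uint8)
    b=blobs(mm)[0];ap=cv2.approxPolyDP(b,4,True)[:,0];print('shelf',ap.tolist(),cv2.contourArea(b))
    print(plane(c,ap,.02).tolist())
    red=((H[:,:,0]<8)|(H[:,:,0]>172))&(H[:,:,1]>150)&(H[:,:,2]>100)
    kk=np.zeros_like(m)
    if c is t: kk[155:185,310:330]=1
    else: kk[180:215,320:350]=1
    for b in blobs(red*kk,3): M=cv2.moments(b);print('lever',M['m10']/M['m00'],M['m01']/M['m00'],M['m00'])
    # mat & crate dark
    dark=(H[:,:,2]<45).astype(np.uint8)
    for b in blobs(dark,300): 
        x,y,w,h=cv2.boundingRect(b)
        if y>140 and y<260: ap=cv2.boxPoints(cv2.minAreaRect(b));print('dark',ap.round(1).tolist(),plane(c,ap,.003)[:,:2].tolist())
```

```text
top blue (227, 171, 49, 52) 2127.5
top blue (197, 172, 18, 52) 590.5
shelf [[365, 164], [361, 220], [459, 228], [460, 171]] 5525.0
[[0.6264, -0.143, 0.02], [0.4583, -0.1315, 0.02], [0.4396, -0.4167, 0.02], [0.6099, -0.4253, 0.02]]
lever 320.66666666666663 173.5 35.0
dark [[295.5, 246.10000610351562], [301.0, 185.8000030517578], [331.5, 188.60000610351562], [326.0, 248.89999389648438]] [[0.3804, 0.0581], [0.5603, 0.0465], [0.5535, -0.0446], [0.3738, -0.031]]
dark [[206.0, 225.0], [208.3000030517578, 171.1999969482422], [232.1999969482422, 172.1999969482422], [229.89999389648438, 226.0]] [[0.438, 0.323], [0.6003, 0.3255], [0.5984, 0.2537], [0.4362, 0.2526]]
dark [[542.7000122070312, 150.0], [564.2000122070312, 148.60000610351562], [566.0999755859375, 176.0], [544.5999755859375, 177.39999389648438]] [[0.6836, -0.6831], [0.6892, -0.7487], [0.6041, -0.7482], [0.5986, -0.6832]]
side blue (260, 144, 64, 51) 1815.5
shelf [[367, 237], [309, 250], [343, 339], [411, 320]] 6164.0
[[0.6331, -0.137, 0.02], [0.4602, -0.1259, 0.02], [0.44, -0.4177, 0.02], [0.6135, -0.4281, 0.02]]
lever 334.1025641025641 194.89743589743588 32.5
dark [[264.79998779296875, 219.0], [324.8999938964844, 206.10000610351562], [329.3999938964844, 226.60000610351562], [269.20001220703125, 239.5]] [[0.3821, 0.0573], [0.5751, 0.048], [0.5541, -0.0431], [0.3709, -0.0314]]
dark [[126.0999984741211, 172.8000030517578], [140.8000030517578, 171.3000030517578], [145.0, 213.3000030517578], [130.3000030517578, 214.8000030517578]] [[-0.0001, 0.4469], [0.0476, 0.438], [0.0437, 0.2118], [0.0009, 0.2208]]
```

```bash
cat >> h.py <<'E'
def go(pos,yaw_deg,quiet=0):
    """row from measured pose to pos, tool down, tool x at yaw (deg, world)"""
    s=readout.read_state();A=R.from_quat(s['eef_rot']);y=np.radians(yaw_deg)
    B=R.from_matrix(np.array([[np.cos(y),np.sin(y),0],[np.sin(y),-np.cos(y),0],[0,0,-1]]))
    rv=(A.inv()*B).as_rotvec();sh=A.inv().apply(np.array(pos)-s['ee_pos'])
    x=A.as_matrix()[:,0]
    print('t',round(float(s['time']),2),'pos',np.round(s['ee_pos'],4),'yaw',round(np.degrees(np.arctan2(x[1],x[0])),2),'j',np.round(s['joint_positions'],2),'w',round(float(s['width']),4))
    print('ROW',np.round(rv,3).tolist(),np.round(sh,4).tolist())
E
python3 -c "
from h import *
go([.52,.22,.25],180)
go([.52,.22,.25],0)
print(np.round(cams.camera('wrist')['T_tool_cam'],3))
t=snap('top');d=snap('side');print(tri(t,[[320.7,172]],d,[[334.1,194.9]]))"
```

```text
t 0.2 pos [0.2018 0.5913 0.2441] yaw 161.16 j [-1.26  0.33 -0.06  1.46  0.02  1.35 -0.09] w 0.0868
ROW [-0.001, -0.0, -0.329] [-0.4211, -0.2487, -0.0057]
t 0.2 pos [0.2018 0.5913 0.2441] yaw 161.16 j [-1.26  0.33 -0.06  1.46  0.02  1.35 -0.09] w 0.0868
ROW [-0.0, 0.001, 2.813] [-0.4211, -0.2487, -0.0057]
[[-0.     0.962  0.273  0.076]
 [ 1.     0.     0.     0.001]
 [ 0.     0.273 -0.962 -0.14 ]
 [ 0.     0.     0.     1.   ]]
[[ 0.5811 -0.0117  0.0951]]
```

>>> step_arm([
  [[0, 0, -0.33, -0.42, -0.248, -0.006, 35], [0, 0, -0.33, -0.42, -0.248, -0.006, 35], [0, 0, -0.33, -0.42, -0.248, -0.006, 35], [0, 0, -0.33, -0.42, -0.248, -0.006, 35], [0, 0, -0.33, -0.42, -0.248, -0.006, 35], [0, 0, -0.33, -0.42, -0.248, -0.006, 35], [0, 0, -0.33, -0.42, -0.248, -0.006, 35], [0, 0, -0.33, -0.42, -0.248, -0.006, 35], [0, 0, -0.33, -0.42, -0.248, -0.006, 35], [0, 0, -0.33, -0.42, -0.248, -0.006, 35], [0, 0, -0.33, -0.42, -0.248, -0.006, 35], [0, 0, -0.33, -0.42, -0.248, -0.006, 35], [0, 0, -0.33, -0.42, -0.248, -0.006, 35], [0, 0, -0.33, -0.42, -0.248, -0.006, 35], [0, 0, -0.33, -0.42, -0.248, -0.006, 35], [0, 0, -0.33, -0.42, -0.248, -0.006, 35]],
])

```text
time: 2.35
ee_pos: [0.5192, 0.2212, 0.2506]
eef_rot: [-0.001, 1.0, 0.0, 0.0]
ft_force: [-0.6, -0.2, -0.4]
width: 0.0305
grip_force: 0.0
```

Run:
```python
from h import *
c=snap('wrist','w0.png');go([.52,.22,.25],180);print(c['fx'],c['cx'],c['cy'])
```

```text
t 2.4 pos [0.5192 0.2212 0.2505] yaw -179.94 j [-0.67  0.19  0.21  1.63 -0.04  1.33  1.12] w 0.0304
ROW [0.0, 0.0, 0.001] [-0.0008, -0.0012, 0.0005]
309.70691628693146 324.7234994678807 198.95709482077334
```

View pics/w0.png

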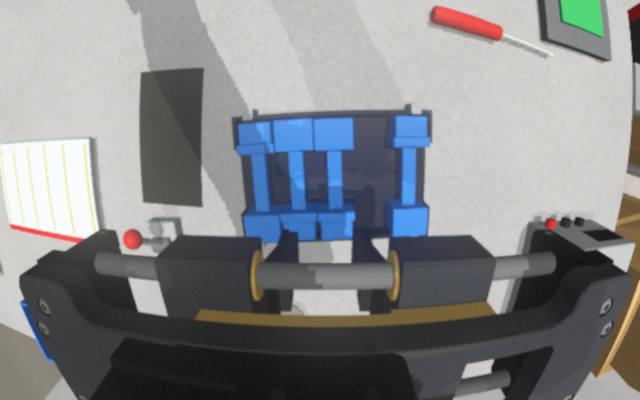

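The wrist view has the robot side at the top. The four bars' waists are at columns ≈260, 297, 334 and 408, rows 150–205. The slot at column 372 is empty, and the near block ends start at row ≈118.

```bash
cat >> h.py <<'E'
def blue(c):
    H=hsv(c);return ((H[:,:,0]>100)&(H[:,:,0]<125)&(H[:,:,1]>110)&(H[:,:,2]>50)).astype(np.uint8)
def runs(v,a,b):
    d=np.diff(np.r_[0,v,0].astype(int));s=np.where(d==1)[0];e=np.where(d==-1)[0]
    return [(i,j) for i,j in zip(s,e) if a<=j-i<=b]
E
python3 - <<'E'
from h import *
c=snap('wrist');m=blue(c)
for row in (160,170,180,190):
    for a,b in runs(m[row],8,30):
        if 230<a<430:
            p=plane(c,[[a-.5,row],[b-.5,row]],.036);print(row,a,b,p.mean(0)[:2].round(4),'w',np.linalg.norm(p[1]-p[0]).round(4))
for col in (258,295,333,410):
    print(col,[(a,b,plane(c,[[col,a-.5]],.05)[0],plane(c,[[col,b-.5]],.05)[0]) for a,b in runs(m[:,col],5,200) if 100<a<260])
H=hsv(c)[:,:,2]
for col in (245,285,320,400): print(col,[int(x) for x in H[112:245:3,col]])
for k,x in {'crate corners':[[238,117],[428,112]]}.items(): print(k,plane(c,x,.032))
E
```

```text
160 251 268 [0.4964 0.1452] w 0.0205
160 288 305 [0.497  0.1889] w 0.0198
160 325 343 [0.497  0.2323] w 0.0208
160 400 417 [0.4958 0.3207] w 0.021
170 252 269 [0.5084 0.1458] w 0.0207
170 288 306 [0.5088 0.1892] w 0.0211
170 326 343 [0.5088 0.233 ] w 0.0198
170 400 417 [0.5079 0.3214] w 0.0212
180 253 270 [0.5205 0.1465] w 0.0208
180 289 306 [0.5207 0.1896] w 0.0201
180 327 343 [0.5207 0.2336] w 0.0187
180 399 416 [0.5201 0.3208] w 0.0213
190 254 271 [0.5328 0.1472] w 0.0209
190 290 308 [0.5328 0.1912] w 0.0214
190 327 344 [0.5328 0.2344] w 0.0201
190 399 416 [0.5324 0.3217] w 0.0216
258 [(np.int64(122), np.int64(238), array([0.451 , 0.1485, 0.05  ]), array([0.5884, 0.1415, 0.05  ]))]
295 [(np.int64(118), np.int64(233), array([0.4476, 0.1898, 0.05  ]), array([0.5813, 0.187 , 0.05  ]))]
333 [(np.int64(117), np.int64(240), array([0.4467, 0.2311, 0.05  ]), array([0.5901, 0.2321, 0.05  ]))]
410 [(np.int64(115), np.int64(237), array([0.4421, 0.317 , 0.05  ]), array([0.5874, 0.3264, 0.05  ]))]
245 [159, 156, 157, 96, 185, 198, 198, 197, 197, 198, 197, 182, 198, 196, 174, 82, 82, 80, 82, 80, 81, 80, 83, 79, 80, 81, 83, 84, 91, 103, 111, 123, 110, 71, 110, 184, 187, 186, 175, 152, 137, 122, 65, 61, 63]
285 [172, 111, 108, 229, 234, 233, 233, 233, 233, 232, 232, 232, 231, 197, 99, 101, 98, 97, 96, 93, 90, 86, 88, 86, 87, 86, 85, 83, 84, 83, 80, 121, 125, 127, 173, 197, 194, 186, 193, 121, 63, 63, 62, 58, 60]
320 [115, 104, 172, 236, 235, 235, 235, 234, 234, 234, 233, 232, 231, 139, 104, 106, 101, 99, 101, 97, 96, 94, 101, 102, 91, 87, 84, 87, 85, 79, 86, 125, 126, 127, 188, 197, 191, 132, 111, 102, 94, 98, 92, 119, 153]
400 [98, 163, 236, 236, 236, 234, 234, 232, 220, 235, 233, 224, 125, 115, 117, 114, 116, 114, 111, 111, 112, 113, 112, 112, 115, 116, 119, 126, 123, 126, 135, 144, 168, 243, 244, 244, 244, 244, 243, 242, 242, 222, 80, 77, 74]
crate corners [[0.4451 0.1204 0.032 ]
 [0.4378 0.3444 0.032 ]]
```

>>> step_arm([
  [[0, 0, -0.035, 0, 0.1, 0.0, 35], [0, 0, -0.035, 0, 0.1, 0.065, 35], [0, 0, -0.035, 0, 0.1, 0.13, 35], [0, 0, -0.035, 0, 0.1, 0.13, 35], [0, 0, -0.035, 0, 0.1, 0.13, 35]],
])

```text
time: 3.08
ee_pos: [0.5196, 0.3207, 0.1213]
eef_rot: [-0.018, 1.0, -0.0, 0.0]
ft_force: [0.6, 0.3, 0.4]
width: 0.0304
grip_force: 0.0
```

Run:
```python
from h import *
c=snap('wrist','w1.png');m=blue(c)
for row in range(60,240,15): print(row,[(int(a),int(b),plane(c,[[(a+b-1)/2,row]],.036)[0,:2].tolist()) for a,b in runs(m[row],8,60)])
for col in (300,325,345): print(col,[(int(a),int(b)) for a,b in runs(m[:,col],5,200)])
go([.52,.3208,.034],-178)
```

```text
60 []
75 []
90 []
105 []
120 [(298, 354, [0.4485, 0.3199])]
135 [(298, 354, [0.4594, 0.3203])]
150 []
165 [(312, 339, [0.4816, 0.3207])]
180 [(116, 140, [0.4965, 0.1509]), (153, 189, [0.496, 0.1958]), (201, 230, [0.4952, 0.2357]), (314, 339, [0.4928, 0.3218])]
195 [(118, 142, [0.5099, 0.1512]), (156, 188, [0.5086, 0.1955]), (203, 231, [0.5073, 0.2363]), (314, 339, [0.5044, 0.3222])]
210 [(121, 145, [0.5236, 0.1524]), (159, 186, [0.5216, 0.1945]), (205, 232, [0.5196, 0.2368]), (315, 338, [0.5162, 0.3227])]
225 [(124, 147, [0.5377, 0.1526]), (161, 188, [0.5349, 0.1947]), (207, 233, [0.5324, 0.2371]), (315, 338, [0.5285, 0.3231])]
300 [(113, 165), (245, 263), (290, 295)]
325 [(112, 263), (290, 297)]
345 [(112, 165), (237, 263), (290, 296)]
t 3.12 pos [0.5204 0.3211 0.1228] yaw -177.99 j [-0.75  0.39  0.15  1.65 -0.06  1.1   1.03] w 0.0306
ROW [0.001, 0.002, 0.0] [0.0006, -0.0004, 0.0888]
```

View pics/w1.png

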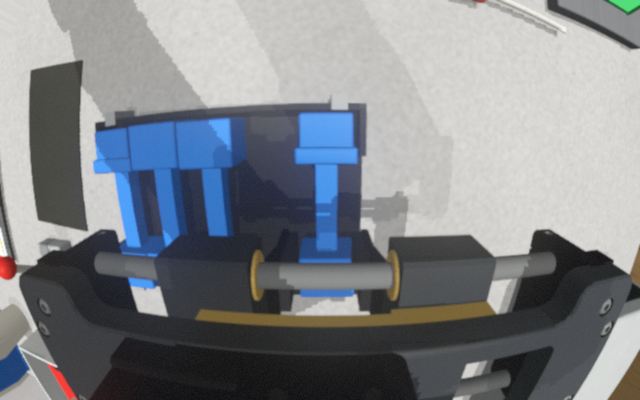

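Wrist view from above the lone bar: its waist is centred at column 326, rows 165–237, between the fingers. The near block spans rows 112–148, columns 298–354, and the neighbours are to the left.

Run:
```python
from h import *
Rm=lambda q:R.from_quat(q).as_matrix()
c=snap('wrist')
c0=dict(c);T=np.array(cams.camera('wrist')['T_tool_cam'])
A=Rm([-.0005,1,0,0]);c0['rotation']=A@T[:3,:3];c0['origin']=np.array([.5192,.2212,.2505])+A@T[:3,3]
g1=hsv(c)[:,:,2].astype(int)
# near block outer edge mid, in both
print(tri(c0,[[410,114.5],[410,144.5]],c,[[326,111.5],[326,148]]))
print([int(x) for x in g1[105:175,305]])
print(plane(c,[[326,111.5],[326,149]],.05))
```

```text
[[0.4427 0.3205 0.0374]
 [0.4737 0.3217 0.0364]]
[109, 107, 106, 101, 98, 118, 173, 218, 233, 240, 241, 241, 241, 241, 240, 241, 242, 241, 241, 241, 240, 239, 240, 240, 240, 240, 239, 238, 239, 238, 239, 238, 239, 238, 237, 237, 237, 238, 237, 235, 221, 206, 223, 236, 240, 240, 239, 240, 239, 237, 237, 235, 235, 235, 233, 228, 214, 181, 131, 102, 100, 98, 99, 98, 96, 97, 94, 96, 96, 95]
[[0.4433 0.3205 0.05  ]
 [0.4692 0.3214 0.05  ]]
```

Run:
```python
from h import *
c=snap('wrist')
c0=dict(c);T=np.array(cams.camera('wrist')['T_tool_cam'])
def setp(p,q):
    d=dict(c);A=R.from_quat(q).as_matrix();d['rotation']=A@T[:3,:3];d['origin']=np.array(p)+A@T[:3,3];return d
c0=setp([.5192,.2212,.2505],[-.0005,1,0,0])
c0['img']=cv2.imread('pics/w0.png')[:,:,::-1]
m0=blue(c0);m1=blue(c)
print([runs(m0[r],20,60) for r in(120,128,136)],[runs(m1[r],20,70) for r in (118,130,140)])
# waist edges pairing at same x: mid-waist points
for r0,r1 in((165,183),(175,196),(185,209)):
    a=[x for x in runs(m0[r0],8,30) if 395<x[0]<410][0];b=[x for x in runs(m1[r1],8,40) if x[0]>300][0]
    print(tri(c0,[[a[0]-.5,r0],[a[1]-.5,r0]],c,[[b[0]-.5,r1],[b[1]-.5,r1]]).tolist())
```

```text
[[(np.int64(390), np.int64(428))], [(np.int64(390), np.int64(428))], [(np.int64(387), np.int64(429))]] [[(np.int64(182), np.int64(244)), (np.int64(297), np.int64(352))], [(np.int64(297), np.int64(353))], [(np.int64(297), np.int64(353))]]
[[0.5021, 0.3128, 0.0242], [0.4996, 0.3315, 0.0338]]
[[0.5149, 0.3132, 0.019], [0.5124, 0.3326, 0.0274]]
[[0.5279, 0.3145, 0.0153], [0.5247, 0.3336, 0.0256]]
```

>>> step_arm([
  [[0, 0, 0, 0.003, 0.001, 0.05, 35], [0, 0, 0, 0.003, 0.001, 0.075, 35], [0, 0, 0, 0.003, 0.001, 0.0885, 35], [0, 0, 0, 0.003, 0.001, 0.0885, 35], [0, 0, 0, 0.003, 0.001, 0.0885, 0], [0, 0, 0, 0.003, 0.001, 0.0885, 0], [0, 0, 0, 0.003, 0.001, 0.0885, 0], [0, 0, 0, 0.003, 0.001, 0.0885, 0]],
], squeeze=30)

```text
time: 4.32
ee_pos: [0.5167, 0.3225, 0.0332]
eef_rot: [-0.018, 1.0, 0.001, 0.001]
ft_force: [-0.7, -0.3, 6.9]
width: 0.0152
grip_force: 30.0
```

>>> step_arm([
  [[0, 0, 0, 0.003, 0, -0.05, 0], [0, 0, 0, 0, 0, -0.1, 0], [0, 0, 0, 0, -0.03, -0.14, 0], [0, 0, 0.098, 0.014, -0.09, -0.14, 0], [0, 0, 0.098, 0.014, -0.15, -0.14, 0], [0, 0, 0.098, 0.014, -0.21, -0.14, 0], [0, 0, 0.098, 0.014, -0.27, -0.14, 0], [0, 0, 0.098, 0.014, -0.33, -0.14, 0], [0, 0, 0.098, 0.014, -0.39, -0.14, 0], [0, 0, 0.098, 0.014, -0.45, -0.14, 0], [0, 0, 0.098, 0.014, -0.51, -0.14, 0], [0, 0, 0.098, 0.014, -0.57, -0.14, 0], [0, 0, 0.098, 0.014, -0.63, -0.14, 0], [0, 0, 0.098, 0.014, -0.68, -0.14, 0], [0, 0, 0.098, 0.014, -0.7085, -0.14, 0], [0, 0, 0.098, 0.014, -0.7085, -0.14, 0], [0, 0, 0.098, 0.014, -0.7085, -0.14, 0], [0, 0, 0.098, 0.014, -0.7085, -0.14, 0]],
])

```text
time: 6.58
ee_pos: [0.5283, -0.3849, 0.1721]
eef_rot: [0.03, 1.0, 0.0, 0.0]
ft_force: [-0.4, 0.4, -1.3]
width: 0.0159
grip_force: 30.0
```

Run:
```python
from h import *
c=snap('wrist','w2.png');go([.528,-.386,.06],176.4)
```

```text
t 6.62 pos [ 0.5283 -0.3851  0.1721] yaw 176.56 j [ 0.14  0.48  0.57  1.5  -0.27  1.24  2.26] w 0.0158
ROW [0.001, 0.0, 0.003] [0.0003, -0.0011, 0.1121]
```

View pics/w2.png

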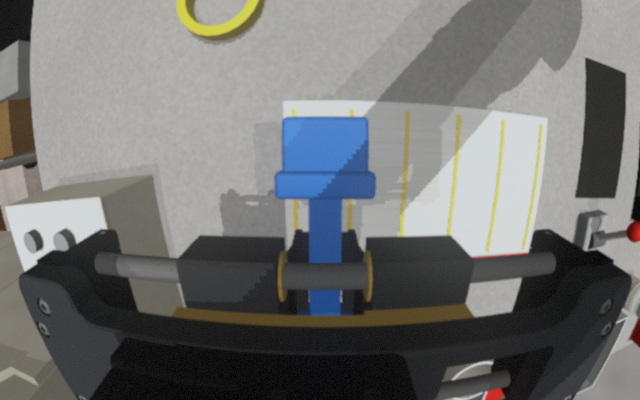

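The bar is held squarely, with its near block at (325,150). The shelf is below it, with yellow lines at columns ≈294, 350, 406, 457, 501 and 541 near the top and the front edge at row ≈101.

```bash
cat >> h.py <<'E'
def shelf(c,roi=(100,640,95,260)):
    """shelf centre and yaw from the yellow lines and front edge seen by the wrist camera"""
    H=hsv(c);m=((H[:,:,0]>20)&(H[:,:,0]<36)&(H[:,:,1]>90)&(H[:,:,2]>90)).astype(np.uint8)
    k=np.zeros_like(m);k[roi[2]:roi[3],roi[0]:roi[1]]=1;L=[]
    for b in blobs(cv2.dilate(m*k,np.ones((5,1),np.uint8)),20):
        mm=np.zeros_like(m);cv2.drawContours(mm,[b],-1,1,-1);v,u=np.where(mm&m)
        p=plane(c,np.c_[u,v],.02)[:,:2];pc=p.mean(0);d=np.linalg.svd(p-pc)[2][0];d*=np.sign(d[0])
        L.append((pc[0],pc[1],np.degrees(np.arctan2(d[1],d[0])),len(p),np.ptp(p[:,0])))
    L.sort(key=lambda q:q[1]);return np.round(L,4)
E
python3 - <<'E'
from h import *
c=snap('wrist');print(shelf(c))
print(plane(c,[[285,101],[340,101],[546,118]],.02))
# height check: side view vs wrist for the yellow lines/front corner
d=snap('side','s1.png');
E
```

```text
[[ 5.5000e-01 -4.1460e-01 -3.0209e+00  1.0200e+02  3.1700e-02]
 [ 5.5260e-01 -3.6070e-01 -4.2116e+00  1.0400e+02  3.1600e-02]
 [ 5.1520e-01 -3.0440e-01 -3.5888e+00  3.8900e+02  1.2710e-01]
 [ 5.1390e-01 -2.5020e-01 -3.5575e+00  2.9800e+02  1.2660e-01]
 [ 5.3070e-01 -1.9710e-01 -3.5043e+00  2.5300e+02  1.4680e-01]
 [ 5.3270e-01 -1.4320e-01 -3.5117e+00  2.0700e+02  1.4610e-01]]
[[ 0.4382 -0.4156  0.02  ]
 [ 0.4417 -0.3645  0.02  ]
 [ 0.4559 -0.1309  0.02  ]]
```

>>> step_arm([
  [[0, 0, 0.002, 0, -0.001, 0.05, 0], [0, 0, 0.002, 0, -0.001, 0.1, 0], [0, 0, 0.002, 0, -0.001, 0.115, 0], [0, 0, 0.002, 0, -0.001, 0.122, 0], [0, 0, 0.002, 0, -0.001, 0.125, 0], [0, 0, 0.002, 0, -0.001, 0.125, 0], [0, 0, 0.002, 0, -0.001, 0.125, 35], [0, 0, 0.002, 0, -0.001, 0.125, 35], [0, 0, 0.002, 0, -0.001, 0.125, 35], [0, 0, 0.002, 0, -0.001, 0.1, 35], [0, 0, 0.002, 0, -0.001, 0.065, 80], [0, 0, 0.002, -0.06, -0.001, 0.065, 80], [0, 0, 0.002, -0.06, -0.001, 0.065, 80], [0, 0, 0.002, -0.06, -0.001, 0.1, 80], [0, 0, 0.002, -0.06, -0.001, 0.123, 80], [0, 0, 0.002, -0.06, -0.001, 0.123, 0], [0, 0, 0.002, -0.06, -0.001, 0.123, 0], [0, 0, 0.002, -0.06, -0.001, 0.123, 0], [0, 0, 0.002, -0.06, -0.001, 0.123, 0]],
], squeeze=8)

```text
time: 9.1
ee_pos: [0.5881, -0.3916, 0.0503]
eef_rot: [0.032, 0.999, -0.0, 0.001]
ft_force: [-0.7, 0.5, 4.7]
width: 0.0437
grip_force: 8.0
```

Back end measures 43.7 mm (full), so the stepped end faces front. This bar needs flipping: regrasp, lift, half turn and put back.

>>> step_arm([
  [[0, 0, 0, 0, 0, 0, 80], [0, 0, 0, 0, 0, 0, 80], [0, 0, 0, 0, 0, -0.055, 60], [0, 0, 0, 0.06, 0, -0.055, 35], [0, 0, 0, 0.06, 0, -0.055, 35], [0, 0, 0, 0.06, 0, -0.03, 35], [0, 0, 0, 0.06, 0, 0.002, 35], [0, 0, 0, 0.06, 0, 0.002, 35], [0, 0, 0, 0.06, 0, 0.002, 0], [0, 0, 0, 0.06, 0, 0.002, 0], [0, 0, 0, 0.06, 0, 0.002, 0], [0, 0, 0, 0.06, 0, -0.05, 0], [0, 0, 0, 0.06, 0, -0.1, 0]],
], squeeze=30)

```text
time: 10.72
ee_pos: [0.5273, -0.3871, 0.1501]
eef_rot: [0.032, 0.999, 0.0, -0.001]
ft_force: [0.1, -0.4, -2.1]
width: 0.0158
grip_force: 30.0
```

```bash
python3 -c "
from h import *
go([.5283,-.386,.15],-3.55)"
```

```text
t 10.72 pos [ 0.5273 -0.3871  0.1501] yaw 176.34 j [ 0.15  0.5   0.57  1.52 -0.28  1.2   2.27] w 0.0158
ROW [-0.002, -0.001, 3.14] [-0.001, 0.0011, 0.0001]
```

>>> step_arm([
  [[0, 0, 0.18, 0, 0, 0, 0], [0, 0, 0.36, 0, 0, 0, 0], [0, 0, 0.54, 0, 0, 0, 0], [0, 0, 0.72, 0, 0, 0, 0], [0, 0, 0.9, 0, 0, 0, 0], [0, 0, 1.08, 0, 0, 0, 0], [0, 0, 1.26, 0, 0, 0, 0], [0, 0, 1.44, 0, 0, 0, 0], [0, 0, 1.62, 0, 0, 0, 0], [0, 0, 1.8, 0, 0, 0, 0], [0, 0, 1.98, 0, 0, 0, 0], [0, 0, 2.16, 0, 0, 0, 0], [0, 0, 2.34, 0, 0, 0, 0], [0, 0, 2.52, 0, 0, 0, 0], [0, 0, 2.7, 0, 0, 0, 0], [0, 0, 2.88, 0, 0, 0, 0], [0, 0, 3.06, 0, 0, 0, 0], [0, 0, 3.14, -0.001, 0.001, 0, 0], [0, 0, 3.14, -0.001, 0.001, 0, 0], [0, 0, 3.14, -0.001, 0.001, 0, 0]],
])

```text
time: 13.22
ee_pos: [0.5287, -0.3863, 0.149]
eef_rot: [1.0, -0.03, 0.0, -0.0]
ft_force: [0.4, -0.2, -1.9]
width: 0.0156
grip_force: 30.0
```

```bash
python3 -c "
from h import *
go([.5283,-.386,.05],-3.55)"
```

```text
t 13.22 pos [ 0.5287 -0.3863  0.149 ] yaw -3.45 j [-0.21  0.79  1.21  1.54 -0.75  1.34 -0.55] w 0.0156
ROW [-0.0, -0.0, 0.002] [-0.0005, -0.0002, 0.099]
```

>>> step_arm([
  [[0, 0, 0, 0, 0, 0.05, 0], [0, 0, 0, 0, 0, 0.085, 0], [0, 0, 0, 0, 0, 0.097, 0], [0, 0, 0, 0, 0, 0.1005, 0], [0, 0, 0, 0, 0, 0.1005, 0], [0, 0, 0, 0, 0, 0.1005, 35], [0, 0, 0, 0, 0, 0.1005, 35], [0, 0, 0, 0, 0, 0.1005, 35], [0, 0, 0, 0, 0, 0.07, 35], [0, 0, 0, 0, 0, 0.04, 80], [0, 0, 0, 0.06, 0, 0.04, 80], [0, 0, 0, 0.06, 0, 0.04, 80], [0, 0, 0, 0.06, 0, 0.08, 80], [0, 0, 0, 0.06, 0, 0.099, 80], [0, 0, 0, 0.06, 0, 0.099, 0], [0, 0, 0, 0.06, 0, 0.099, 0], [0, 0, 0, 0.06, 0, 0.099, 0], [0, 0, 0, 0.06, 0, 0.099, 0]],
], squeeze=12)

```text
time: 15.48
ee_pos: [0.5889, -0.3903, 0.0508]
eef_rot: [1.0, -0.031, 0.0, 0.0]
ft_force: [-0.2, -0.8, 5.2]
width: 0.0381
grip_force: 11.8
```

Back end now measures 38 mm, so bar 1 is right. Next bar.

>>> step_arm([
  [[0, 0, 0, 0, 0, 0, 80], [0, 0, 0, 0, 0, 0, 80], [0, 0, 0, 0, 0, -0.06, 80], [0, 0, 0, 0, 0, -0.12, 35]],
], squeeze=30)

```text
time: 15.98
ee_pos: [0.5883, -0.3898, 0.1711]
eef_rot: [1.0, -0.031, -0.001, -0.0]
ft_force: [1.4, -0.0, -0.4]
width: 0.0611
grip_force: 0.0
```

```bash
python3 -c "
from h import *
go([.518,.2345,.14],-178)"
```

```text
t 15.97 pos [ 0.5883 -0.3898  0.1711] yaw -3.57 j [-0.15  0.85  1.17  1.35 -0.77  1.43 -0.64] w 0.0611
ROW [0.002, 0.001, 3.044] [-0.109, -0.6187, 0.0314]
```

>>> step_arm([
  [[0, 0, -0.18, -0.006, -0.035, 0, 35], [0, 0, -0.36, -0.012, -0.07, 0, 35], [0, 0, -0.54, -0.018, -0.105, 0, 35], [0, 0, -0.72, -0.025, -0.14, 0, 35], [0, 0, -0.9, -0.03, -0.175, 0, 35], [0, 0, -1.08, -0.036, -0.21, 0, 35], [0, 0, -1.26, -0.043, -0.245, 0, 35], [0, 0, -1.44, -0.05, -0.28, 0, 35], [0, 0, -1.62, -0.055, -0.315, 0, 35], [0, 0, -1.8, -0.06, -0.35, 0, 35], [0, 0, -1.98, -0.067, -0.38, 0, 35], [0, 0, -2.16, -0.073, -0.415, 0, 35], [0, 0, -2.34, -0.08, -0.45, 0, 35], [0, 0, -2.52, -0.085, -0.485, 0, 35], [0, 0, -2.7, -0.09, -0.52, 0, 35], [0, 0, -2.88, -0.097, -0.55, 0, 35], [0, 0, -3.06, -0.103, -0.58, 0.01, 35], [0, 0, -3.239, -0.109, -0.6187, 0.03, 35], [0, 0, -3.239, -0.109, -0.6187, 0.031, 35], [0, 0, -3.239, -0.109, -0.6187, 0.031, 35]],
])

```text
time: 18.48
ee_pos: [0.5185, 0.2333, 0.1391]
eef_rot: [-0.017, 1.0, -0.0, 0.0]
ft_force: [0.8, -0.4, 0.0]
width: 0.0304
grip_force: 0.0
```

Run:
```python
from h import *
c=snap('wrist','w3.png');m=blue(c)
for row in range(115,235,12): print(row,[(int(a),int(b),plane(c,[[(a+b-1)/2,row]],.036)[0,:2].tolist()) for a,b in runs(m[row],8,40)])
for col in (326,): print(col,[(int(a),int(b),plane(c,[[col,a-.5]],.05)[0].tolist()) for a,b in runs(m[:,col],5,200)])
go([.518,.236,.034],-178)
```

```text
115 []
127 []
139 []
151 []
163 []
175 [(208, 233, [0.4937, 0.1464]), (257, 290, [0.4928, 0.1917]), (312, 335, [0.4916, 0.232])]
187 [(209, 234, [0.5039, 0.1468]), (313, 336, [0.5015, 0.2332])]
199 [(210, 235, [0.5144, 0.1471])]
211 [(212, 236, [0.5251, 0.1478]), (260, 285, [0.5234, 0.1905]), (305, 336, [0.5219, 0.2305])]
223 [(213, 237, [0.536, 0.1479]), (262, 286, [0.534, 0.1916]), (314, 336, [0.5324, 0.2346])]
326 [(120, 264, [0.4471, 0.2329, 0.05])]
t 18.52 pos [0.5188 0.2329 0.1394] yaw -178.14 j [-1.04  0.33  0.64  1.77 -0.22  1.11  1.28] w 0.0303
ROW [-0.0, 0.001, -0.002] [0.0007, 0.0031, 0.1054]
```

View pics/w3.png

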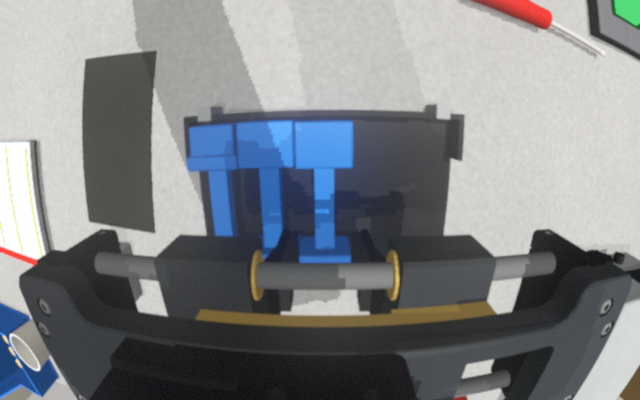

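The bar next in line has its waist at column 325 between the fingers and its near end at row 120. The two others are to the left.

>>> step_arm([
  [[0, 0, 0, 0, 0.001, 0.06, 35], [0, 0, 0, 0, 0.001, 0.095, 35], [0, 0, 0, 0, 0.001, 0.105, 35], [0, 0, 0, 0, 0.001, 0.105, 35], [0, 0, 0, 0, 0.001, 0.105, 0], [0, 0, 0, 0, 0.001, 0.105, 0], [0, 0, 0, 0, 0.001, 0.105, 0], [0, 0, 0, 0, 0.001, 0.08, 0], [0, 0, 0, 0, 0.001, 0.03, 0], [0, 0, 0, 0, 0.001, -0.03, 0], [0, 0, 0, 0, 0.001, -0.03, 0]],
], squeeze=30)

```text
time: 19.9
ee_pos: [0.5205, 0.2361, 0.1738]
eef_rot: [-0.017, 1.0, 0.003, 0.003]
ft_force: [0.7, 0.8, -2.6]
width: 0.0157
grip_force: 30.0
```

```bash
python3 -c "
from h import *
go([.535,-.2785,.17],176.45)"
```

```text
t 19.9 pos [0.5205 0.2361 0.1738] yaw -178.0 j [-1.06  0.29  0.66  1.74 -0.2   1.17  1.26] w 0.0157
ROW [0.005, 0.006, 0.097] [0.0035, -0.5148, 0.0012]
```

>>> step_arm([
  [[0, 0, 0.02, 0, -0.05, 0, 0], [0, 0, 0.04, 0, -0.11, 0, 0], [0, 0, 0.06, 0, -0.17, 0, 0], [0, 0, 0.097, 0.002, -0.23, 0, 0], [0, 0, 0.097, 0.002, -0.29, 0, 0], [0, 0, 0.097, 0.002, -0.35, 0, 0], [0, 0, 0.097, 0.002, -0.41, 0, 0], [0, 0, 0.097, 0.002, -0.46, 0, 0], [0, 0, 0.097, 0.002, -0.495, 0, 0], [0, 0, 0.097, 0.002, -0.513, 0, 0], [0, 0, 0.097, 0.002, -0.513, 0, 0], [0, 0, 0.097, 0.002, -0.513, 0, 0], [0, 0, 0.097, 0.002, -0.513, 0, 0]],
])

```text
time: 21.52
ee_pos: [0.5346, -0.2762, 0.1688]
eef_rot: [0.03, 1.0, 0.0, -0.0]
ft_force: [-0.1, -0.3, -1.6]
width: 0.0159
grip_force: 30.0
```

```bash
python3 -c "
from h import *
go([.535,-.2785,.048],176.45);c=snap('wrist','w4.png');print(shelf(c))"
```

```text
t 21.52 pos [ 0.5346 -0.2762  0.1688] yaw 176.56 j [-0.27  0.44  0.87  1.66 -0.36  1.21  2.19] w 0.0159
ROW [0.001, -0.0, 0.002] [-0.0005, -0.0024, 0.1208]
[[ 5.3050e-01 -4.1360e-01 -3.5369e+00  1.4900e+02  6.9900e-02]
 [ 5.1320e-01 -3.5830e-01 -3.5862e+00  3.5000e+02  1.2500e-01]
 [ 5.6150e-01 -3.0720e-01 -4.4026e+00  7.2000e+01  2.6400e-02]
 [ 4.5920e-01 -3.0080e-01 -3.9394e+00  3.3000e+01  9.5000e-03]
 [ 5.6310e-01 -2.5310e-01 -5.1861e+00  6.9000e+01  2.2100e-02]
 [ 4.6230e-01 -2.4690e-01 -7.1791e+00  3.6000e+01  1.0300e-02]
 [ 5.2060e-01 -1.9650e-01 -3.6198e+00  3.8600e+02  1.2560e-01]
 [ 5.2180e-01 -1.4250e-01 -3.5252e+00  2.9600e+02  1.2430e-01]]
```

View pics/w4.png

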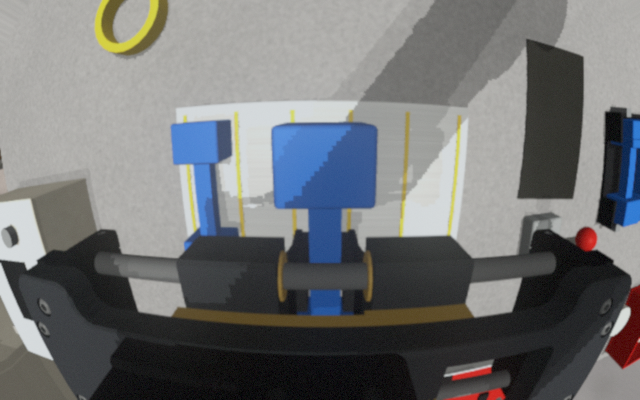

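The bar is held over the centre lane (its front block at (325,165)), and bar 1 lies in the leftmost lane. Lower it and feel the back end.

>>> step_arm([
  [[0, 0, 0.002, 0, -0.002, 0.05, 0], [0, 0, 0.002, 0, -0.002, 0.1, 0], [0, 0, 0.002, 0, -0.002, 0.115, 0], [0, 0, 0.002, 0, -0.002, 0.121, 0], [0, 0, 0.002, 0, -0.002, 0.121, 0], [0, 0, 0.002, 0, -0.002, 0.121, 35], [0, 0, 0.002, 0, -0.002, 0.121, 35], [0, 0, 0.002, 0, -0.002, 0.121, 35], [0, 0, 0.002, 0, -0.002, 0.095, 35], [0, 0, 0.002, 0, -0.002, 0.06, 80], [0, 0, 0.002, -0.06, -0.002, 0.06, 80], [0, 0, 0.002, -0.06, -0.002, 0.06, 80], [0, 0, 0.002, -0.06, -0.002, 0.1, 80], [0, 0, 0.002, -0.06, -0.002, 0.119, 80], [0, 0, 0.002, -0.06, -0.002, 0.119, 0], [0, 0, 0.002, -0.06, -0.002, 0.119, 0], [0, 0, 0.002, -0.06, -0.002, 0.119, 0], [0, 0, 0.002, -0.06, -0.002, 0.119, 0]],
], squeeze=12)

```text
time: 23.82
ee_pos: [0.5945, -0.2834, 0.0508]
eef_rot: [0.032, 0.999, -0.0, 0.001]
ft_force: [-0.0, -0.7, 3.7]
width: 0.038
grip_force: 11.9
```

Back end is 38 mm, so bar 2 is right as it lies. Next bar.

>>> step_arm([
  [[0, 0, 0, 0, 0, 0, 80], [0, 0, 0, 0, 0, 0, 80], [0, 0, 0, 0, 0, -0.06, 80], [0, 0, 0, 0, 0, -0.12, 35], [0, 0, 0, 0, 0, -0.12, 35]],
], squeeze=30)

```text
time: 24.45
ee_pos: [0.5959, -0.2849, 0.1752]
eef_rot: [0.032, 0.999, -0.001, 0.004]
ft_force: [-0.7, -0.0, -0.3]
width: 0.0545
grip_force: 0.0
```

```bash
python3 -c "
from h import *
go([.519,.1905,.14],-178)"
```

```text
t 24.45 pos [ 0.5959 -0.2849  0.1752] yaw 176.32 j [-0.21  0.56  0.83  1.49 -0.43  1.27  2.18] w 0.0545
ROW [-0.003, 0.007, -0.099] [0.1075, 0.4696, 0.0333]
```

>>> step_arm([
  [[0, 0, -0.01, 0.01, 0.05, 0, 35], [0, 0, -0.03, 0.025, 0.11, 0, 35], [0, 0, -0.05, 0.04, 0.17, 0, 35], [0, 0, -0.099, 0.055, 0.23, 0, 35], [0, 0, -0.099, 0.07, 0.29, 0, 35], [0, 0, -0.099, 0.085, 0.35, 0, 35], [0, 0, -0.099, 0.1, 0.41, 0, 35], [0, 0, -0.099, 0.107, 0.455, 0.01, 35], [0, 0, -0.099, 0.107, 0.469, 0.03, 35], [0, 0, -0.099, 0.107, 0.469, 0.03, 35], [0, 0, -0.099, 0.107, 0.469, 0.03, 35]],
])

```text
time: 25.82
ee_pos: [0.5175, 0.1902, 0.1404]
eef_rot: [-0.017, 1.0, -0.0, 0.0]
ft_force: [0.3, 0.0, 0.5]
width: 0.0303
grip_force: 0.0
```

Run:
```python
from h import *
c=snap('wrist','w5.png');m=blue(c)
for row in range(115,235,12): print(row,[(int(a),int(b),plane(c,[[(a+b-1)/2,row]],.036)[0,:2].tolist()) for a,b in runs(m[row],8,40)])
for col in (326,): print(col,[(int(a),int(b),plane(c,[[col,a-.5]],.05)[0].tolist()) for a,b in runs(m[:,col],5,200)])
go([.519,.1905,.034],-178)
```

```text
115 []
127 []
139 []
151 []
163 []
175 [(257, 283, [0.4922, 0.1455]), (311, 334, [0.4909, 0.1881])]
187 [(258, 282, [0.5022, 0.1454]), (292, 309, [0.5014, 0.1705]), (310, 334, [0.5009, 0.188])]
199 [(259, 283, [0.5124, 0.1461])]
211 [(259, 283, [0.5229, 0.1459]), (311, 335, [0.5213, 0.1895])]
223 [(261, 284, [0.5336, 0.147]), (312, 334, [0.5319, 0.1898])]
326 [(122, 264, [0.4477, 0.1898, 0.05])]
t 25.88 pos [0.5177 0.1901 0.1407] yaw -178.1 j [-1.06  0.31  0.74  1.82 -0.23  1.1   1.36] w 0.03
ROW [0.0, 0.001, -0.002] [-0.0012, 0.0003, 0.1067]
```

>>> step_arm([
  [[0, 0, 0, -0.001, 0, 0.06, 35], [0, 0, 0, -0.001, 0, 0.095, 35], [0, 0, 0, -0.001, 0, 0.106, 35], [0, 0, 0, -0.001, 0, 0.106, 35], [0, 0, 0, -0.001, 0, 0.106, 0], [0, 0, 0, -0.001, 0, 0.106, 0], [0, 0, 0, -0.001, 0, 0.106, 0], [0, 0, 0, -0.001, 0, 0.08, 0], [0, 0, 0, -0.001, 0, 0.03, 0], [0, 0, 0, -0.001, 0, -0.03, 0], [0, 0, 0, -0.001, 0, -0.03, 0]],
], squeeze=30)

```text
time: 27.25
ee_pos: [0.5205, 0.1925, 0.1746]
eef_rot: [-0.018, 1.0, 0.002, 0.003]
ft_force: [0.2, 0.3, -1.4]
width: 0.0155
grip_force: 30.0
```

```bash
python3 -c "
from h import *
go([.5417,-.1707,.17],176.45)"
```

```text
t 27.25 pos [0.5205 0.1925 0.1746] yaw -177.99 j [-1.09  0.27  0.76  1.78 -0.2   1.16  1.34] w 0.0155
ROW [0.005, 0.006, 0.097] [-0.0085, -0.3637, 0.0029]
```

>>> step_arm([
  [[0, 0, 0.02, -0.001, -0.05, 0, 0], [0, 0, 0.05, -0.003, -0.11, 0, 0], [0, 0, 0.097, -0.005, -0.17, 0, 0], [0, 0, 0.097, -0.008, -0.23, 0, 0], [0, 0, 0.097, -0.01, -0.29, 0, 0], [0, 0, 0.097, -0.01, -0.335, 0, 0], [0, 0, 0.097, -0.01, -0.361, 0, 0], [0, 0, 0.097, -0.01, -0.361, 0, 0], [0, 0, 0.097, -0.01, -0.361, 0, 0], [0, 0, 0.097, -0.01, -0.361, 0, 0]],
])

```text
time: 28.5
ee_pos: [0.541, -0.1673, 0.1697]
eef_rot: [0.03, 1.0, 0.0, -0.0]
ft_force: [-0.6, -0.1, -1.7]
width: 0.0156
grip_force: 30.0
```

```bash
python3 -c "
from h import *
go([.5417,-.1707,.048],176.45);c=snap('wrist');print(shelf(c))"
```

```text
t 28.5 pos [ 0.541  -0.1673  0.1697] yaw 176.58 j [-0.53  0.36  0.92  1.75 -0.3   1.18  1.98] w 0.0156
ROW [0.001, -0.0, 0.002] [-0.0009, -0.0035, 0.1217]
[[ 5.1950e-01 -3.5880e-01 -3.6364e+00  2.4900e+02  1.4690e-01]
 [ 5.3960e-01 -3.0590e-01 -3.6326e+00  1.4100e+02  6.9200e-02]
 [ 5.1970e-01 -2.5060e-01 -3.5917e+00  3.4500e+02  1.2450e-01]
 [ 5.7090e-01 -1.9970e-01 -4.6967e+00  8.1000e+01  2.8900e-02]
 [ 4.6640e-01 -1.9300e-01 -4.0550e+00  3.9000e+01  1.1400e-02]
 [ 5.7060e-01 -1.4570e-01 -3.7595e+00  6.6000e+01  2.1200e-02]
 [ 4.6930e-01 -1.3940e-01 -2.9321e+00  3.6000e+01  1.0400e-02]]
```

>>> step_arm([
  [[0, 0, 0.002, -0.001, -0.0035, 0.05, 0], [0, 0, 0.002, -0.001, -0.0035, 0.1, 0], [0, 0, 0.002, -0.001, -0.0035, 0.116, 0], [0, 0, 0.002, -0.001, -0.0035, 0.122, 0], [0, 0, 0.002, -0.001, -0.0035, 0.122, 0], [0, 0, 0.002, -0.001, -0.0035, 0.122, 35], [0, 0, 0.002, -0.001, -0.0035, 0.122, 35], [0, 0, 0.002, -0.001, -0.0035, 0.122, 35], [0, 0, 0.002, -0.001, -0.0035, 0.095, 35], [0, 0, 0.002, -0.001, -0.0035, 0.06, 80], [0, 0, 0.002, -0.061, -0.0035, 0.06, 80], [0, 0, 0.002, -0.061, -0.0035, 0.06, 80], [0, 0, 0.002, -0.061, -0.0035, 0.1, 80], [0, 0, 0.002, -0.061, -0.0035, 0.12, 80], [0, 0, 0.002, -0.061, -0.0035, 0.12, 0], [0, 0, 0.002, -0.061, -0.0035, 0.12, 0], [0, 0, 0.002, -0.061, -0.0035, 0.12, 0], [0, 0, 0.002, -0.061, -0.0035, 0.12, 0]],
], squeeze=12)

```text
time: 30.8
ee_pos: [0.6021, -0.1762, 0.0509]
eef_rot: [0.032, 0.999, 0.0, 0.001]
ft_force: [0.0, -0.7, 4.0]
width: 0.0382
grip_force: 11.8
```

Back end is 38 mm, so bar 3 is right. Last bar.

>>> step_arm([
  [[0, 0, 0, 0, 0, 0, 80], [0, 0, 0, 0, 0, 0, 80], [0, 0, 0, 0, 0, -0.06, 80], [0, 0, 0, 0, 0, -0.12, 35], [0, 0, -0.02, 0.02, 0.05, -0.12, 35], [0, 0, -0.05, 0.04, 0.11, -0.12, 35], [0, 0, -0.099, 0.06, 0.17, -0.12, 35], [0, 0, -0.099, 0.08, 0.23, -0.12, 35], [0, 0, -0.099, 0.1, 0.29, -0.12, 35], [0, 0, -0.099, 0.102, 0.317, -0.09, 35], [0, 0, -0.099, 0.102, 0.317, -0.09, 35], [0, 0, -0.099, 0.102, 0.317, -0.09, 35], [0, 0, -0.099, 0.102, 0.317, -0.09, 35]],
], squeeze=30)

```text
time: 32.42
ee_pos: [0.5207, 0.1454, 0.1408]
eef_rot: [-0.016, 1.0, 0.0, 0.001]
ft_force: [-0.1, -0.2, 0.4]
width: 0.0303
grip_force: 0.0
```

Run:
```python
from h import *
c=snap('wrist','w6.png');m=blue(c)
for row in range(115,235,12): print(row,[(int(a),int(b),plane(c,[[(a+b-1)/2,row]],.036)[0,:2].tolist()) for a,b in runs(m[row],8,40)])
for col in (326,): print(col,[(int(a),int(b),plane(c,[[col,a-.5]],.05)[0].tolist()) for a,b in runs(m[:,col],5,200)])
go([.519,.1465,.034],-178)
```

```text
115 []
127 []
139 []
151 [(0, 15, [0.4648, -0.253])]
163 []
175 [(311, 334, [0.4942, 0.1434])]
187 [(21, 51, [0.5106, -0.1927]), (311, 334, [0.5042, 0.1437])]
199 [(0, 8, [0.5282, -0.2841]), (37, 52, [0.5248, -0.1783]), (312, 335, [0.5143, 0.1449])]
211 [(0, 10, [0.5454, -0.2886]), (39, 54, [0.5394, -0.1789]), (312, 334, [0.5246, 0.1448])]
223 [(0, 13, [0.563, -0.2925]), (41, 56, [0.5544, -0.1799]), (313, 334, [0.5352, 0.1455])]
326 [(122, 264, [0.4509, 0.1452, 0.05])]
t 32.48 pos [0.5205 0.1455 0.1407] yaw -178.11 j [-1.06  0.29  0.83  1.85 -0.24  1.1   1.46] w 0.0306
ROW [0.0, 0.001, -0.002] [0.0016, 0.001, 0.1067]
```

View pics/w6.png

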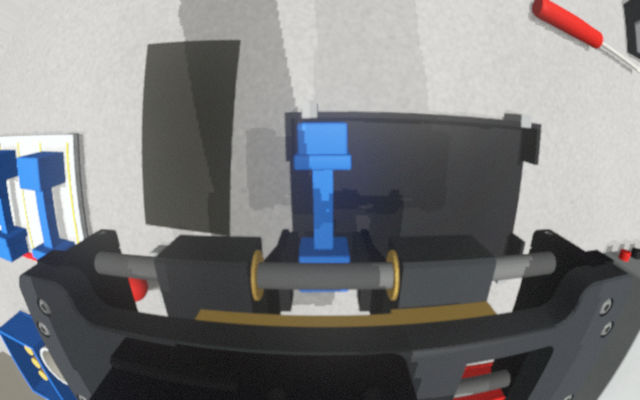

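The last bar has its waist at column 323 and its near block at rows 122–168, with nothing beside it. I'll feel it on the mat.

>>> step_arm([
  [[0, 0, 0, -0.002, 0, 0.06, 35], [0, 0, 0, -0.002, 0, 0.095, 35], [0, 0, 0, -0.002, 0, 0.107, 35], [0, 0, 0, -0.002, 0, 0.107, 35], [0, 0, 0, -0.002, 0, 0.107, 0], [0, 0, 0, -0.002, 0, 0.107, 0], [0, 0, 0, -0.002, 0, 0.107, 0], [0, 0, 0, -0.002, 0, 0.08, 0], [0, 0, 0, -0.002, 0, 0.03, 0], [0, 0, 0, -0.002, 0, -0.02, 0], [0, 0, 0.05, 0.03, -0.05, -0.02, 0], [0, 0, 0.08, 0.06, -0.1, -0.02, 0], [0, 0, 0.08, 0.085, -0.134, -0.01, 0], [0, 0, 0.08, 0.085, -0.134, 0.04, 0], [0, 0, 0.08, 0.085, -0.134, 0.06, 0], [0, 0, 0.08, 0.085, -0.134, 0.06, 0]],
], squeeze=30)

```text
time: 34.48
ee_pos: [0.4388, 0.0095, 0.0794]
eef_rot: [0.023, 1.0, -0.001, -0.001]
ft_force: [0.6, -0.9, -0.8]
width: 0.0154
grip_force: 30.0
```

```bash
python3 -c "
from h import *
go([.44,.008,.031],177);c=snap('wrist','w7.png')"
```

```text
t 34.48 pos [0.4388 0.0095 0.0794] yaw 177.4 j [-1.07  0.13  1.01  2.15 -0.14  0.92  1.55] w 0.0154
ROW [-0.001, -0.002, 0.007] [-0.0014, -0.0014, 0.0484]
```

View pics/w7.png

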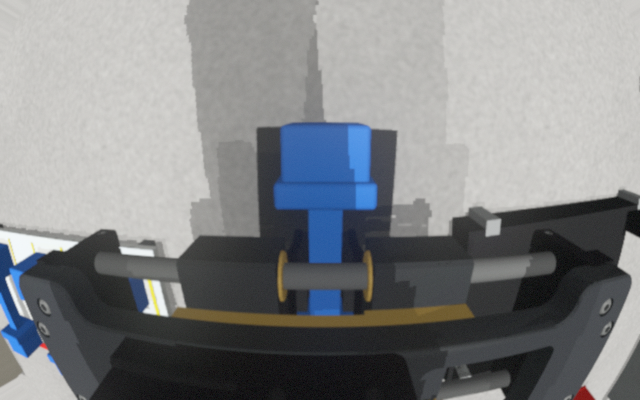

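The bar is held over the mat, with its front block at (325,165). Lower it and feel the back end.

>>> step_arm([
  [[0, 0, 0, 0, 0, 0.035, 0], [0, 0, 0, 0, 0, 0.046, 0], [0, 0, 0, 0, 0, 0.0485, 0], [0, 0, 0, 0, 0, 0.0485, 0], [0, 0, 0, 0, 0, 0.0485, 35], [0, 0, 0, 0, 0, 0.0485, 35], [0, 0, 0, 0, 0, 0.0485, 35], [0, 0, 0, 0, 0, 0.02, 35], [0, 0, 0, 0, 0, -0.012, 80], [0, 0, 0, -0.06, 0, -0.012, 80], [0, 0, 0, -0.06, 0, -0.012, 80], [0, 0, 0, -0.06, 0, 0.03, 80], [0, 0, 0, -0.06, 0, 0.047, 80], [0, 0, 0, -0.06, 0, 0.047, 0], [0, 0, 0, -0.06, 0, 0.047, 0], [0, 0, 0, -0.06, 0, 0.047, 0], [0, 0, 0, -0.06, 0, 0.047, 0]],
], squeeze=12)

```text
time: 36.65
ee_pos: [0.5002, 0.0074, 0.0339]
eef_rot: [0.022, 1.0, 0.0, 0.001]
ft_force: [-2.5, 0.6, 6.5]
width: 0.0438
grip_force: 12.0
```

Back is 44 mm, so this bar needs flipping. Regrasp and lift.

>>> step_arm([
  [[0, 0, 0, 0, 0, 0, 80], [0, 0, 0, 0, 0, 0, 80], [0, 0, 0, 0, 0, -0.06, 60], [0, 0, 0, 0.06, 0, -0.06, 35], [0, 0, 0, 0.06, 0, -0.06, 35], [0, 0, 0, 0.06, 0, -0.03, 35], [0, 0, 0, 0.06, 0, 0.0015, 35], [0, 0, 0, 0.06, 0, 0.0015, 35], [0, 0, 0, 0.06, 0, 0.0015, 0], [0, 0, 0, 0.06, 0, 0.0015, 0], [0, 0, 0, 0.06, 0, 0.0015, 0], [0, 0, 0, 0.06, 0, -0.05, 0], [0, 0, 0, 0.06, 0, -0.11, 0], [0, 0, 0, 0.06, 0, -0.14, 0], [0, 0, 0, 0.06, 0, -0.14, 0]],
], squeeze=30)

```text
time: 38.52
ee_pos: [0.4418, 0.0106, 0.176]
eef_rot: [0.023, 1.0, 0.006, 0.003]
ft_force: [0.0, 1.1, -2.5]
width: 0.0158
grip_force: 30.0
```

```bash
python3 -c "
from h import *
go([.5384,-.2246,.18],-3.55);go([.5316,-.3324,.18],-3.55)"
```

```text
t 38.52 pos [0.4418 0.0106 0.176 ] yaw 177.41 j [-1.38 -0.24  1.17  2.06  0.23  1.18  1.22] w 0.0158
ROW [-0.008, 0.018, -3.125] [-0.1072, -0.2305, -0.006]
t 38.52 pos [0.4418 0.0106 0.176 ] yaw 177.41 j [-1.38 -0.24  1.17  2.06  0.23  1.18  1.22] w 0.0158
ROW [-0.008, 0.018, -3.125] [-0.1053, -0.3385, -0.0073]
```

>>> step_arm([
  [[0, 0, 0.017, -0.03, -0.06, -0.006, 0], [0, 0, 0.017, -0.055, -0.115, -0.006, 0], [0, 0, 0.017, -0.08, -0.17, -0.006, 0], [0, 0, 0.017, -0.108, -0.228, -0.006, 0], [0, 0, 0.017, -0.108, -0.228, -0.006, 0], [0, 0, 0.017, -0.108, -0.228, -0.006, 0], [0, 0, 0.017, -0.108, -0.228, -0.006, 0]],
])

```text
time: 39.4
ee_pos: [0.5367, -0.2235, 0.1774]
eef_rot: [0.032, 0.999, -0.0, -0.001]
ft_force: [1.1, -0.2, -1.5]
width: 0.0154
grip_force: 30.0
```

```bash
python3 -c "
from h import *
go([.5384,-.2246,.18],86)"
```

```text
t 39.4 pos [ 0.5367 -0.2235  0.1774] yaw 176.35 j [-0.53  0.47  1.1   1.71 -0.44  1.24  2.18] w 0.0154
ROW [-0.003, -0.001, 1.577] [-0.0018, -0.001, -0.0026]
```

>>> step_arm([
  [[0, 0, 0.15, 0, 0, 0, 0], [0, 0, 0.3, 0, 0, 0, 0], [0, 0, 0.45, 0, 0, 0, 0], [0, 0, 0.6, 0, 0, 0, 0], [0, 0, 0.6, 0, 0, 0, 0]],
])

```text
time: 40.02
ee_pos: [0.5378, -0.2204, 0.1785]
eef_rot: [0.323, 0.946, 0.0, -0.0]
ft_force: [-0.8, -0.8, -2.0]
width: 0.0157
grip_force: 30.0
```

```bash
python3 -c "
from h import *
go([.5384,-.2246,.18],86)"
```

```text
t 40.02 pos [ 0.5378 -0.2204  0.1785] yaw 142.31 j [-0.61  0.55  1.23  1.71 -0.55  1.28  1.66] w 0.0157
ROW [-0.0, -0.001, 0.983] [-0.0031, -0.0029, -0.0015]
```

>>> step_arm([
  [[0, 0, 0.15, 0, 0, 0, 0], [0, 0, 0.3, 0, 0, 0, 0], [0, 0, 0.3, 0, 0, 0, 0]],
])

```text
time: 40.4
ee_pos: [0.5376, -0.2216, 0.1787]
eef_rot: [0.46, 0.888, 0.0, -0.0]
ft_force: [-0.0, 0.4, -2.5]
width: 0.0158
grip_force: 30.0
```

```bash
python3 -c "
from h import *
go([.5384,-.2246,.18],86);print(readout.read_state()['joint_positions'][2])"
```

```text
t 40.4 pos [ 0.5376 -0.2216  0.1787] yaw 125.21 j [-0.62  0.59  1.28  1.71 -0.59  1.29  1.4 ] w 0.0158
ROW [-0.0, -0.0, 0.684] [-0.003, -0.0011, -0.0013]
1.2767175628248701
```

>>> step_arm([
  [[0, 0, 0.1, 0, 0, 0, 0], [0, 0, 0.2, 0, 0, 0, 0], [0, 0, 0.2, 0, 0, 0, 0]],
])

```text
time: 40.78
ee_pos: [0.5375, -0.2221, 0.1789]
eef_rot: [0.546, 0.838, 0.0, -0.0]
ft_force: [0.6, -0.2, -1.4]
width: 0.0157
grip_force: 30.0
```

```bash
python3 -c "
from h import *
go([.5384,-.2246,.18],86);print(readout.read_state()['joint_positions'][2])"
```

```text
t 40.77 pos [ 0.5375 -0.2221  0.1789] yaw 113.78 j [-0.63  0.6   1.29  1.71 -0.6   1.3   1.21] w 0.0157
ROW [0.0, -0.0, 0.485] [-0.0026, -0.0002, -0.0011]
1.2923259019135018
```

j3 is levelling off below its limit (the solver respects the range), so I'm continuing the turn.

>>> step_arm([
  [[0, 0, 0.1, 0, 0, 0, 0], [0, 0, 0.2, 0, 0, 0, 0], [0, 0, 0.3, 0, 0, 0, 0], [0, 0, 0.4, 0, 0, 0, 0], [0, 0, 0.5, 0, 0, 0, 0], [0, 0, 0.5, 0, 0, 0, 0]],
])

```text
time: 41.52
ee_pos: [0.5375, -0.2224, 0.179]
eef_rot: [0.737, 0.676, 0.0, -0.0]
ft_force: [-0.4, 0.6, -1.9]
width: 0.0155
grip_force: 30.0
```

```bash
python3 -c "
from h import *
go([.5384,-.2246,.18],-3.55);print(readout.read_state()['joint_positions'][2])"
```

```text
t 41.52 pos [ 0.5375 -0.2224  0.179 ] yaw 85.1 j [-0.63  0.62  1.31  1.71 -0.62  1.31  0.72] w 0.0155
ROW [-0.0, -0.0, 1.547] [-0.0021, 0.0011, -0.001]
1.3122220923191223
```

>>> step_arm([
  [[0, 0, 0.15, 0, 0, 0, 0], [0, 0, 0.3, 0, 0, 0, 0], [0, 0, 0.45, 0, 0, 0, 0], [0, 0, 0.6, 0, 0, 0, 0], [0, 0, 0.75, 0, 0, 0, 0], [0, 0, 0.9, 0, 0, 0, 0], [0, 0, 1.05, -0.001, 0.001, 0, 0], [0, 0, 1.2, -0.002, 0.001, 0, 0], [0, 0, 1.35, -0.002, 0.001, 0, 0], [0, 0, 1.5, -0.002, 0.001, 0, 0], [0, 0, 1.547, -0.002, 0.001, 0, 0], [0, 0, 1.547, -0.002, 0.001, 0, 0], [0, 0, 1.547, -0.002, 0.001, 0, 0]],
])

```text
time: 43.15
ee_pos: [0.5383, -0.2247, 0.179]
eef_rot: [0.999, -0.032, 0.0, -0.0]
ft_force: [-0.5, 0.7, -1.6]
width: 0.0157
grip_force: 30.0
```

```bash
python3 -c "
from h import *
go([.5384,-.2246,.044],-3.55);print(readout.read_state()['joint_positions'][2]);snap('wrist','w8.png')"
```

```text
t 43.15 pos [ 0.5383 -0.2247  0.179 ] yaw -3.64 j [-0.63  0.64  1.33  1.71 -0.64  1.32 -0.81] w 0.0157
ROW [-0.0, -0.0, -0.002] [0.0001, -0.0001, 0.135]
1.3284327149154784
```

View pics/w8.png

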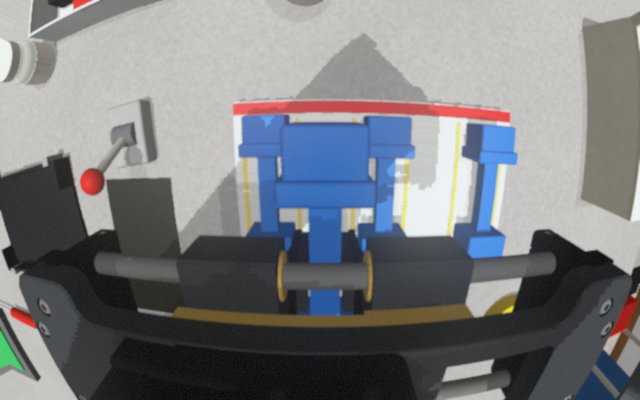

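From the back: the held bar (323,150) lies midway between the bars at columns 264 and 388. All stepped ends face the red strip and the path is clear.

>>> step_arm([
  [[0, 0, 0, 0, 0, 0.05, 0], [0, 0, 0, 0, 0, 0.09, 0], [0, 0, 0, 0, 0, 0.11, 0], [0, 0, 0, 0, 0, 0.124, 0], [0, 0, 0, 0, 0, 0.1295, 0], [0, 0, 0, 0, 0, 0.1295, 0]],
])

```text
time: 43.95
ee_pos: [0.5387, -0.2252, 0.0502]
eef_rot: [0.999, -0.034, 0.001, 0.0]
ft_force: [-0.6, -0.4, -2.0]
width: 0.0161
grip_force: 30.0
```

>>> step_arm([
  [[0, 0, 0, 0, 0, 0.0015, 0], [0, 0, 0, 0, 0, 0.002, 0], [0, 0, 0, 0, 0, 0.002, 35], [0, 0, 0, 0, 0, 0.002, 35], [0, 0, 0, 0, 0, 0.002, 35], [0, 0, 0, 0, 0, -0.03, 35], [0, 0, 0, 0, 0, -0.09, 35], [0, 0, 0, 0, 0, -0.14, 35], [0, 0, 0, 0, 0, -0.14, 0], [0, 0, 0, 0, 0, -0.14, 0]],
])

```text
time: 45.2
ee_pos: [0.5381, -0.2244, 0.1889]
eef_rot: [0.999, -0.033, -0.0, -0.0]
ft_force: [-0.0, 0.2, -0.1]
width: 0.0176
grip_force: 0.0
```

Run:
```python
from h import *
go([.56,-.0117,.2],-3.55)
c=snap('wrist','w9.png');t=snap('top');d=snap('side')
m=blue(c);M=np.full((400,640),0)
for row in (175,185,195,205): print(row,[(int(a),int(b),plane(c,[[(a+b-1)/2,row]],.05)[0,:2].tolist()) for a,b in runs(m[row],8,40)])
H=hsv(t);mb=blue(t);mb[:, :350]=0;mb[:,470:]=0;mb[:160]=0;mb[235:]=0
for b in blobs(mb,30): q=cv2.minAreaRect(b);print('top',q,plane(t,[q[0]],.05))
cv2.imwrite('pics/t9.png',cv2.resize(t['img'][130:260,180:480,::-1],None,fx=2.6,fy=2.6,interpolation=cv2.INTER_CUBIC))
for c in(t,d):
    H=hsv(c);red=((H[:,:,0]<8)|(H[:,:,0]>172))&(H[:,:,1]>150)&(H[:,:,2]>90);k=np.zeros_like(H[:,:,0])
    if c is t:k[155:185,310:330]=1
    else:k[180:215,320:350]=1
    for b in blobs(red*k,3): q=cv2.moments(b);print(c['name'],q['m10']/q['m00'],q['m01']/q['m00'],cv2.boundingRect(b))
```

```text
t 45.2 pos [ 0.5381 -0.2244  0.1889] yaw -3.83 j [-0.62  0.59  1.3   1.7  -0.59  1.32 -0.85] w 0.0176
ROW [-0.001, 0.0, -0.005] [0.0076, -0.2137, -0.0109]
175 [(262, 278, [0.559, -0.1734]), (318, 334, [0.5553, -0.2252]), (376, 392, [0.552, -0.2789]), (478, 492, [0.5468, -0.3849])]
185 [(262, 279, [0.5495, -0.1729]), (319, 334, [0.5459, -0.225]), (376, 391, [0.5425, -0.2782]), (478, 491, [0.5364, -0.3849])]
195 [(263, 279, [0.5399, -0.1723]), (318, 333, [0.5364, -0.2234]), (376, 391, [0.5328, -0.278]), (476, 490, [0.526, -0.3839])]
205 [(263, 280, [0.5301, -0.1716]), (318, 333, [0.5267, -0.2228]), (374, 391, [0.523, -0.2768]), (475, 488, [0.5154, -0.3829])]
top ((450.0003662109375, 196.98651123046875), (15.237679481506348, 48.333702087402344), 1.5481576919555664) [[ 0.5254 -0.3855  0.05  ]]
top ((412.5, 206.5), (15.0, 23.0), 0.0) [[ 0.4958 -0.277   0.05  ]]
top ((397.5000305175781, 214.5), (5.656853675842285, 11.31370735168457), 45.0) [[ 0.4718 -0.2336  0.05  ]]
top 320.66666666666663 173.5 (318, 170, 7, 8)
side 332.0392156862745 194.37254901960782 (331, 192, 3, 6)
```

View pics/t9.png

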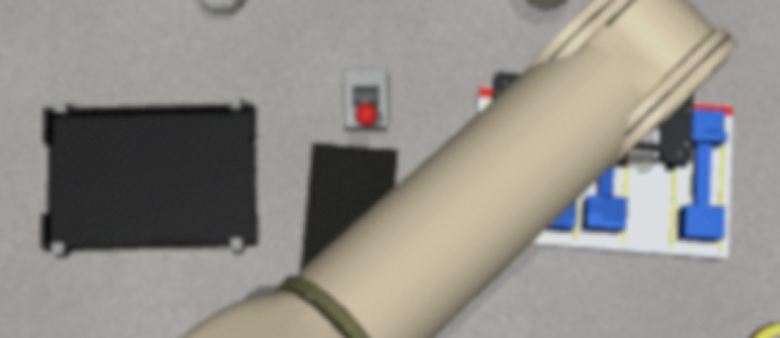

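The crate is empty and the visible bars lie in their lanes. The lever's red tip is at (366,114), still leaning towards the robot. Next I move behind the lever.

>>> step_arm([
  [[0, 0, -0.067, -0.003, -0.06, 0, 0], [0, 0, -0.067, -0.006, -0.12, 0, 0], [0, 0, -0.067, -0.01, -0.18, 0, 0], [0, 0, -0.067, -0.012, -0.212, 0, 0], [0, 0, -0.067, -0.012, -0.212, 0, 0], [0, 0, -0.067, -0.012, -0.212, 0.04, 0], [0, 0, -0.067, -0.012, -0.212, 0.083, 0], [0, 0, -0.067, -0.012, -0.212, 0.083, 0]],
])

```text
time: 46.35
ee_pos: [0.5383, -0.0139, 0.1042]
eef_rot: [1.0, -0.001, -0.003, 0.001]
ft_force: [-0.6, -0.5, 1.7]
width: 0.0009
grip_force: 0.0
```

Run:
```python
from h import *
go([.62,-.012,.105],0)
c=snap('wrist');t=snap('top');d=snap('side')
cv2.imwrite('pics/s10.png',cv2.resize(d['img'][120:350,240:430,::-1],None,fx=2.6,fy=2.6,interpolation=cv2.INTER_CUBIC))
```

```text
t 46.35 pos [ 0.5383 -0.0139  0.1042] yaw -0.13 j [-1.    0.53  1.18  1.89 -0.54  1.1  -1.18] w 0.0009
ROW [0.002, 0.005, -0.002] [0.0817, -0.0021, -0.0012]
```

View pics/s10.png

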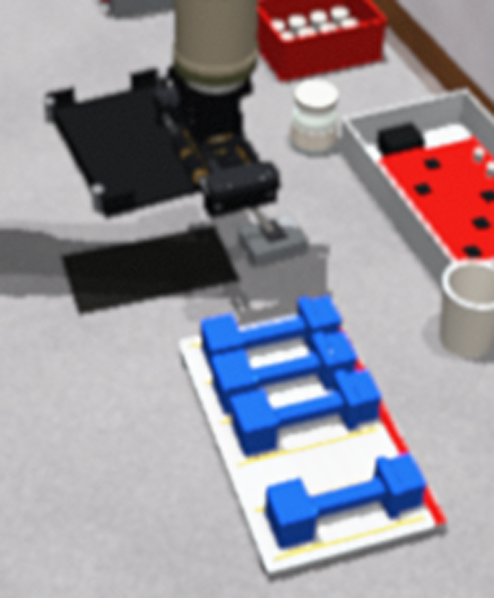

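The side view shows four bars in a tidy row, with the fingers just behind the lever. Push it.

>>> step_arm([
  [[0, 0, 0, 0.02, -0.001, 0, 0], [0, 0, 0, 0.035, -0.001, 0, 0], [0, 0, 0, 0.05, -0.001, 0, 0], [0, 0, 0, 0.065, -0.001, 0, 0], [0, 0, 0, 0.08, -0.001, 0, 0], [0, 0, 0, 0.09, -0.001, 0, 0], [0, 0, 0, 0.1, -0.001, 0, 0], [0, 0, 0, 0.1, -0.001, 0, 0]],
])

```text
time: 47.5
ee_pos: [0.6338, -0.0113, 0.1065]
eef_rot: [1.0, -0.001, -0.008, -0.002]
ft_force: [-41.7, 6.4, 26.4]
width: 0.0005
grip_force: 22.2
```

>>> step_arm([
  [[0, 0, 0, -0.03, 0, 0, 0], [0, 0, 0, -0.08, 0, -0.02, 0], [0, 0, 0, -0.1, 0, -0.08, 0], [0, 0, 0, -0.1, 0.1, -0.12, 0], [0, 0, 0, -0.1, 0.1, -0.12, 0]],
])

```text
time: 48.12
ee_pos: [0.5409, -0.1125, 0.2291]
eef_rot: [1.0, 0.001, 0.002, -0.0]
ft_force: [0.2, -0.8, 0.1]
width: 0.0008
grip_force: 0.0
```

Run:
```python
from h import *
go([.5,.1,.2],0)
t=snap('top');d=snap('side');P=[]
for c in(t,d):
    H=hsv(c);red=((H[:,:,0]<8)|(H[:,:,0]>172))&(H[:,:,1]>150)&(H[:,:,2]>90);k=np.zeros_like(H[:,:,0])
    if c is t:k[135:185,308:334]=1
    else:k[170:215,325:372]=1
    for b in blobs(red*k,3)[:1]: q=cv2.moments(b);P.append([[q['m10']/q['m00'],q['m01']/q['m00']]]);print(P[-1])
if len(P)==2: print(tri(t,P[0],d,P[1]))
cv2.imwrite('pics/s11.png',np.hstack([cv2.resize(d['img'][150:350,280:430,::-1],None,fx=2.6,fy=2.6),cv2.resize(t['img'][140:240,340:470,::-1],(390,520))[:520]]))
```

```text
t 48.12 pos [ 0.5409 -0.1125  0.2291] yaw 0.09 j [-0.9   0.39  1.28  1.73 -0.39  1.31 -1.11] w 0.0008
ROW [-0.001, -0.003, 0.002] [-0.0407, -0.2125, 0.0291]
[[320.04678362573094, 148.02923976608187]]
[[357.11695906432743, 188.80701754385964]]
[[ 0.6535 -0.0092  0.0944]]
```

View pics/s11.png

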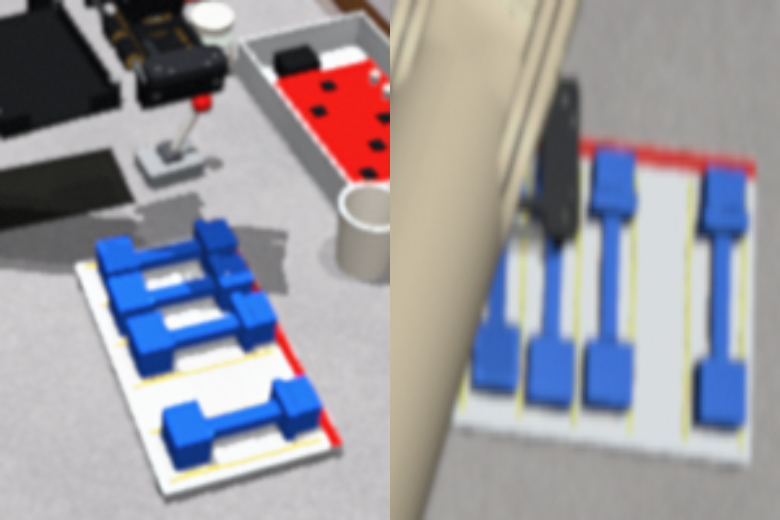

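The lever tip is now at (0.6535, −0.009, 0.094), the mirror of where it started, so it is fully over. The four bars lie square in their lanes with the stepped ends at the red strip. The arm is clear, so I'm handing in.

```bash
python3 -c "
from h import *
print(r.close_job())"
```

```text
the job is handed in; nothing more can be done
None
```

The job is handed in: all four bars lie in their own shelf lanes with the stepped ends at the red strip (each felt, two flipped), and the lever was then pushed fully over to its stop. That push read about 42 N at the wrist before I backed off, and the hand-in returned no verdict.

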